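# Blend the two sorts of ceramic beads

## Task

Take the stirrer from its fork and stir the beads in the metal bowl with it until yellow and blue have mingled: some of each colour gone over to the other's side, and no longer two separate groups. Keep every bead in the bowl, do not touch the beads with the gripper or press hard on the bowl, then hang the stirrer back upright in the fork by its collar. Leave the jar and the lens tray alone.

Things in the scene. Friction and masses are not known exactly. Their poses are not given: they have to be found in the camera images.
- bowl: Round metal mixing bowl fixed to the bench, straight wall: outer radius 58 mm, inner radius 54 mm, rim 50 mm high, flat inner floor 6 mm above the bench; black rubber foot of radius 62 mm, 4 mm high. Origin: centre of its underside, on the bench; z up. It stands left or right of the robot, at any yaw.
- bowl_diag (a point): Same point as the bowl's origin, with axes turned 45 degrees (+ about z) from the bowl's: only a second pair of directions for judging the mixing.
- stirrer: Upright stirrer, 166 mm long, about 0.14 kg: steel rod, diameter 10 mm, length 110 mm; black collar, diameter 32 mm (110 to 118 mm above the tip); orange round handle, diameter 22 mm (118 to 166 mm above the tip). Origin: the rod's lower end (tip); z along the rod to the handle. Starts hanging upright by its collar in the stand's fork, tip 28 mm above the bench.
- stirrer_collar (a point): On the stirrer's axis at the collar's underside (110 mm from the tip).
- stirrer_grip (a point): On the stirrer's axis in the middle of the orange handle (143 mm from the tip): where to grip it, fingers from above.
- stand: Stand fixed to the bench: white base 120 x 100 x 12 mm, rear post, green level fork on top (138 mm high, nothing higher): two prongs 12 mm wide, 10 mm thick, 18 mm slot between. The slot runs along x, open at the front (x = -31 mm), shut at x = +20 mm. The stirrer slides out to -x after a 10 mm lift, or comes straight up. Origin: on the bench below the fork; z up.
- stand_fork (a point): Hanging place: midway between the prongs, level with their upper side, 138 mm above the bench; axes like the stand's. When the stirrer hangs, its collar's underside is here. Let go off-centre or tilted, it sways for a second or two.
- jar: Bystander: closed amber glass jar with a white cap, 60 mm across, 85 mm high, loose. Origin: centre of its underside.
- lens_tray: Bystander: flat black tray with three glass lenses, 100 x 75 x 17 mm, fixed. Origin: centre of its underside.
- yellow0_center (a point): Centre of one of the six yellow ceramic beads in the bowl: a chunky round tablet of diameter 20 mm, 14 mm high, 14 g, loose; it lies flat at the start and may tip over later. The beads start in one layer, the yellow ones in the half at the bowl's +y, the blue ones in the half at -y.
- yellow1_center (a point): Centre of one of the six yellow ceramic beads in the bowl: a chunky round tablet of diameter 20 mm, 14 mm high, 14 g, loose; it lies flat at the start and may tip over later. The beads start in one layer, the yellow ones in the half at the bowl's +y, the blue ones in the half at -y.
- yellow2_center (a point): Centre of one of the six yellow ceramic beads in the bowl: a chunky round tablet of diameter 20 mm, 14 mm high, 14 g, loose; it lies flat at the start and may tip over later. The beads start in one layer, the yellow ones in the half at the bowl's +y, the blue ones in the half at -y.
- yellow3_center (a point): Centre of one of the six yellow ceramic beads in the bowl: a chunky round tablet of diameter 20 mm, 14 mm high, 14 g, loose; it lies flat at the start and may tip over later. The beads start in one layer, the yellow ones in the half at the bowl's +y, the blue ones in the half at -y.
- yellow4_center (a point): Centre of one of the six yellow ceramic beads in the bowl: a chunky round tablet of diameter 20 mm, 14 mm high, 14 g, loose; it lies flat at the start and may tip over later. The beads start in one layer, the yellow ones in the half at the bowl's +y, the blue ones in the half at -y.
- yellow5_center (a point): Centre of one of the six yellow ceramic beads in the bowl: a chunky round tablet of diameter 20 mm, 14 mm high, 14 g, loose; it lies flat at the start and may tip over later. The beads start in one layer, the yellow ones in the half at the bowl's +y, the blue ones in the half at -y.
- blue0_center (a point): Centre of one of the six blue ceramic beads in the bowl: a chunky round tablet of diameter 20 mm, 14 mm high, 14 g, loose; it lies flat at the start and may tip over later. The beads start in one layer, the yellow ones in the half at the bowl's +y, the blue ones in the half at -y.
- blue1_center (a point): Centre of one of the six blue ceramic beads in the bowl: a chunky round tablet of diameter 20 mm, 14 mm high, 14 g, loose; it lies flat at the start and may tip over later. The beads start in one layer, the yellow ones in the half at the bowl's +y, the blue ones in the half at -y.
- blue2_center (a point): Centre of one of the six blue ceramic beads in the bowl: a chunky round tablet of diameter 20 mm, 14 mm high, 14 g, loose; it lies flat at the start and may tip over later. The beads start in one layer, the yellow ones in the half at the bowl's +y, the blue ones in the half at -y.
- blue3_center (a point): Centre of one of the six blue ceramic beads in the bowl: a chunky round tablet of diameter 20 mm, 14 mm high, 14 g, loose; it lies flat at the start and may tip over later. The beads start in one layer, the yellow ones in the half at the bowl's +y, the blue ones in the half at -y.
- blue4_center (a point): Centre of one of the six blue ceramic beads in the bowl: a chunky round tablet of diameter 20 mm, 14 mm high, 14 g, loose; it lies flat at the start and may tip over later. The beads start in one layer, the yellow ones in the half at the bowl's +y, the blue ones in the half at -y.
- blue5_center (a point): Centre of one of the six blue ceramic beads in the bowl: a chunky round tablet of diameter 20 mm, 14 mm high, 14 g, loose; it lies flat at the start and may tip over later. The beads start in one layer, the yellow ones in the half at the bowl's +y, the blue ones in the half at -y.
Not all that is in view belongs to the job. Leave any purple look-alike of the stirrer alone.

How it is judged (in metres and radians):
On the way, in this order (a step that is already met when the one before it is completed fails the run):
1. the stirrer's tip is down among the beads, less than 16 mm above the underside of the bowl (z of stirrer in the frame of bowl below 0.016 m and horizontal distance between stirrer and bowl below 0.052 m), for 0.1 s.
2. the beads are mixed while the stirrer's tip is still among them (all of step 1 and y of any of yellow0_center, yellow1_center, yellow2_center, yellow3_center, yellow4_center, yellow5_center in the frame of bowl below 0 m and y of any of blue0_center, blue1_center, blue2_center, blue3_center, blue4_center, blue5_center in the frame of bowl above 0 m and (x of any of yellow0_center, yellow1_center, yellow2_center, yellow3_center, yellow4_center, yellow5_center in the frame of bowl below -0.01 m or x of any of blue0_center, blue1_center, blue2_center, blue3_center, blue4_center, blue5_center in the frame of bowl above 0.01 m) and (x of any of yellow0_center, yellow1_center, yellow2_center, yellow3_center, yellow4_center, yellow5_center in the frame of bowl above 0.01 m or x of any of blue0_center, blue1_center, blue2_center, blue3_center, blue4_center, blue5_center in the frame of bowl below -0.01 m) and (y of any of yellow0_center, yellow1_center, yellow2_center, yellow3_center, yellow4_center, yellow5_center in the frame of bowl below -0.01 m or y of any of blue0_center, blue1_center, blue2_center, blue3_center, blue4_center, blue5_center in the frame of bowl above 0.01 m) and (y of any of yellow0_center, yellow1_center, yellow2_center, yellow3_center, yellow4_center, yellow5_center in the frame of bowl above 0.01 m or y of any of blue0_center, blue1_center, blue2_center, blue3_center, blue4_center, blue5_center in the frame of bowl below -0.01 m) and (x of any of yellow0_center, yellow1_center, yellow2_center, yellow3_center, yellow4_center, yellow5_center in the frame of bowl_diag below -0.01 m or x of any of blue0_center, blue1_center, blue2_center, blue3_center, blue4_center, blue5_center in the frame of bowl_diag above 0.01 m) and (x of any of yellow0_center, yellow1_center, yellow2_center, yellow3_center, yellow4_center, yellow5_center in the frame of bowl_diag above 0.01 m or x of any of blue0_center, blue1_center, blue2_center, blue3_center, blue4_center, blue5_center in the frame of bowl_diag below -0.01 m) and (y of any of yellow0_center, yellow1_center, yellow2_center, yellow3_center, yellow4_center, yellow5_center in the frame of bowl_diag below -0.01 m or y of any of blue0_center, blue1_center, blue2_center, blue3_center, blue4_center, blue5_center in the frame of bowl_diag above 0.01 m) and (y of any of yellow0_center, yellow1_center, yellow2_center, yellow3_center, yellow4_center, yellow5_center in the frame of bowl_diag above 0.01 m or y of any of blue0_center, blue1_center, blue2_center, blue3_center, blue4_center, blue5_center in the frame of bowl_diag below -0.01 m)), for 0.2 s.
At the end, for the whole second after the job is handed in: A yellow bead at bowl y < 0, a blue one at y > 0; for each of 4 lines through the centre, 45 degrees apart, and either way round, a bead 10 mm on the wrong side; all beads in the bowl; stirrer hung, tilt under 0.12 rad, collar -20 to +18 mm along the slot, 8 mm across, -4 to +5 mm up (y of any of yellow0_center, yellow1_center, yellow2_center, yellow3_center, yellow4_center, yellow5_center in the frame of bowl below 0 m and y of any of blue0_center, blue1_center, blue2_center, blue3_center, blue4_center, blue5_center in the frame of bowl above 0 m and (x of any of yellow0_center, yellow1_center, yellow2_center, yellow3_center, yellow4_center, yellow5_center in the frame of bowl below -0.01 m or x of any of blue0_center, blue1_center, blue2_center, blue3_center, blue4_center, blue5_center in the frame of bowl above 0.01 m) and (x of any of yellow0_center, yellow1_center, yellow2_center, yellow3_center, yellow4_center, yellow5_center in the frame of bowl above 0.01 m or x of any of blue0_center, blue1_center, blue2_center, blue3_center, blue4_center, blue5_center in the frame of bowl below -0.01 m) and (y of any of yellow0_center, yellow1_center, yellow2_center, yellow3_center, yellow4_center, yellow5_center in the frame of bowl below -0.01 m or y of any of blue0_center, blue1_center, blue2_center, blue3_center, blue4_center, blue5_center in the frame of bowl above 0.01 m) and (y of any of yellow0_center, yellow1_center, yellow2_center, yellow3_center, yellow4_center, yellow5_center in the frame of bowl above 0.01 m or y of any of blue0_center, blue1_center, blue2_center, blue3_center, blue4_center, blue5_center in the frame of bowl below -0.01 m) and (x of any of yellow0_center, yellow1_center, yellow2_center, yellow3_center, yellow4_center, yellow5_center in the frame of bowl_diag below -0.01 m or x of any of blue0_center, blue1_center, blue2_center, blue3_center, blue4_center, blue5_center in the frame of bowl_diag above 0.01 m) and (x of any of yellow0_center, yellow1_center, yellow2_center, yellow3_center, yellow4_center, yellow5_center in the frame of bowl_diag above 0.01 m or x of any of blue0_center, blue1_center, blue2_center, blue3_center, blue4_center, blue5_center in the frame of bowl_diag below -0.01 m) and (y of any of yellow0_center, yellow1_center, yellow2_center, yellow3_center, yellow4_center, yellow5_center in the frame of bowl_diag below -0.01 m or y of any of blue0_center, blue1_center, blue2_center, blue3_center, blue4_center, blue5_center in the frame of bowl_diag above 0.01 m) and (y of any of yellow0_center, yellow1_center, yellow2_center, yellow3_center, yellow4_center, yellow5_center in the frame of bowl_diag above 0.01 m or y of any of blue0_center, blue1_center, blue2_center, blue3_center, blue4_center, blue5_center in the frame of bowl_diag below -0.01 m) and x of stirrer_collar in the frame of stand_fork between -0.02 and 0.018 m and y of stirrer_collar in the frame of stand_fork between -0.008 and 0.008 m and z of stirrer_collar in the frame of stand_fork between -0.004 and 0.005 m and angle between stirrer's own z axis and vertical below 0.12 rad and horizontal distance between each of yellow0_center, yellow1_center, yellow2_center, yellow3_center, yellow4_center, yellow5_center, blue0_center, blue1_center, blue2_center, blue3_center, blue4_center, blue5_center and bowl below 0.056 m and height (world z) of each of yellow0_center, yellow1_center, yellow2_center, yellow3_center, yellow4_center, yellow5_center, blue0_center, blue1_center, blue2_center, blue3_center, blue4_center, blue5_center below 0.05 m); the robot touches nothing.
It fails at once if a bead leaves the bowl (horizontal distance between any of yellow0_center, yellow1_center, yellow2_center, yellow3_center, yellow4_center, yellow5_center, blue0_center, blue1_center, blue2_center, blue3_center, blue4_center, blue5_center and bowl above 0.059 m).
It fails at once if the gripper touches the beads (over 0.5 N) (contact force between any of yellow0, yellow1, yellow2, yellow3, yellow4, yellow5, blue0, blue1, blue2, blue3, blue4, blue5 and the fingers above 0.5 N or contact force between any of yellow0, yellow1, yellow2, yellow3, yellow4, yellow5, blue0, blue1, blue2, blue3, blue4, blue5 and the arm above 0.5 N).
It fails at once if the bowl is pressed hard (over 30 N) by the stirrer or touched hard by the robot (contact force between bowl and stirrer above 30 N or contact force between bowl and the arm above 30 N or contact force between bowl and the fingers above 30 N).
It fails at once if the jar is pushed more than 15 mm or tipped (distance of jar from where it was at the start of the episode above 0.015 m or angle between jar's own z axis and vertical above 0.3 rad).
It fails at once if the lens tray is touched (over 3 N) (contact force between lens_tray and the arm above 3 N or contact force between lens_tray and the fingers above 3 N or contact force between lens_tray and stirrer above 3 N).
It also fails if it takes over 72 s, if anything falls off the work surface, if the arm or the gripper's body presses on something with over 40 N, if the wrist force passes 120 N, or if a joint passes its speed limit or range.

## Robot

A 6-joint arm with a two-finger parallel gripper is mounted at the origin on the work surface. World frame = base frame: x ahead of the robot, y to its left, z up, the work surface at z = 0. Lengths are in m, angles in degrees, forces in N, time in s.
With the tool pointing down it reaches from about 0.25 to 0.8 m from the base axis. Payload 8.5 kg.
Tool frame: the origin (TCP) lies at the very end of the fingers, on their centre line; the grasp point (between the pads) lies 19 mm behind it; x points along the fingers, y is the direction in which the jaws open and shut, and the axes are right-handed (so a half turn about x gives the same grasp; the last joint's range is limited). The gripper opens to 85 mm and grips with 20 to 120 N. Pads are 22 mm wide; open, the fingers measure 114 mm over their backs; the gripper's body (76 mm by 85 mm) begins 54 mm behind the grasp point. The pads swing forward as they close: fully open they stand 13 mm farther back than shut.
Start: joints at [67.781, 13.648, -0.773, 75.585, 0, 90], TCP at [0.199, 0.486, 0.231] pointing down, gripper open.
Joint ranges: [-152.45, 152.45], [-59.26, 108.67], [-65.41, 83.53], [-104.44, 129.93], [-82.83, 76.93], [-180, 180]. Speed limits (degrees/s): [127.2, 127.2, 159.86, 180, 180, 180].

## Interface

Orientations are given as [roll, pitch, yaw] about the fixed x, y, z axes, in that order (R = Rz(yaw) Ry(pitch) Rx(roll)).
In Python, from cell import bot gives the robot as it stands.
- The arm moves only by the tool servo_tool, never from a script. Its argument "increments" is a list that holds one entry, the list of rows, each a list of 7 numbers: the shift along the world's x, y, z in m, then the turn, a rotation vector about the world's x, y, z in rad, then the closure in counts, from 0 (fully open) to 255 (shut). A call has 1 to 5 rows; each row shifts and turns the commanded pose from where the row before left it; what a row does not reach is not made up. A row lasts 1/12 s, in which the tool goes at most 41.7 mm and 7.16 degrees, less where a joint would pass 70% of its speed; a pose out of reach is approached as far as the arm can. A call with a gripper value outside its range is refused whole. The fingers move at their own pace and stop on an object; "force" is the grip in N (left out, the last holds). Time passes only in rows, so rows that do not move let the fingers close. It gives the time, the measured TCP pose, the force and the opening at its end, in the units of the state.
- bot.get_obs(): the state, without advancing time (a new reading comes with each control period).
- bot.camera(name): name is "scene" or "side" or "wrist"; returns a dict with "img" (384x512x3 uint8, red, green, blue), "z_map" (384x512 float32, m along the optical axis (not along the pixel's ray), 0 where there is no reading), "camera_matrix" (3x3 intrinsics, pixels), "extrinsics" (4x4, takes a point from camera to world coordinates); the wrist camera has in their place "hand_eye" (4x4, takes a point from camera to tool coordinates, whose origin is the TCP and whose axes are the tool frame's). Camera axes: x right, y up, looking along -z (the intrinsics and any distortion apply to the point x, -y, -z); pixel columns grow to the right and rows downward; lengths in m; the calibration is good to about 2 mm. A picture is of the moment at which its call begins: read the wrist's pose just before it.
- bot.close_job(): hands the job in, once; it reports no verdict.
The state is a dict: "clock": time; "joints": joint angles; "qvel": joint speeds; "joint_efforts": joint torques, N m; "tool_pos": TCP position; "tool_rot": TCP orientation; "force": force on the tool from outside, world axes, zero at the start; "wrist_torque": the same for the moment, N m; "width": opening from 0.0 (shut) to 1.0 (fully open).
Only numpy, scipy, OpenCV 4.12 (cv2) and the standard library are available. Lean on these libraries where they do the work, as an engineer would, in place of code of your own. Each camera call takes 0.05 s, during which the arm holds its last target.

## Working session

There is one attempt and no reset: what is moved stays moved. The work goes in short steps, Python scripts to look and compute and a tool call to move; the robot and the scene stay as the last step left them, time stands still between calls to the robot, and variables do not carry over. Pictures are saved under pics/ and viewed, and the job is handed in when it is done.

Besides the shell and the picture viewer there is one more tool, called after "Call:" as name(argument=value, ...), one argument or row to a line, values as JSON. servo_tool: Moves the arm, as the interface text tells. Its arguments: {"type":"object","properties":{"increments":{"type":"array","items":{"type":"array","items":{"type":"array","items":{"type":"number"}}}},"force":{"type":"number"}},"required":["increments"]}

```bash
ls; mkdir -p pics; python3 - <<'E'
from cell import bot
import cv2
print(bot.get_obs())
for n in ["scene","side","wrist"]:
    c=bot.camera(n); cv2.imwrite(f"pics/{n}0.png",c["img"][:,:,::-1])
    print(n,c["camera_matrix"],c.get("extrinsics",c.get("hand_eye")),[k for k in c])
E
```

```text
pics
{'clock': 0.0, 'joints': array([ 6.77805495e+01,  1.36815100e+01, -8.17168192e-01,  7.55842552e+01,
        9.97064789e-04,  9.00008659e+01]), 'qvel': array([-0.00099565,  0.05834125,  0.04271821,  0.05013066, -0.02872968,
        0.00151523]), 'joint_efforts': array([-1.06958923e-03, -5.38773644e+01,  3.46437263e+01,  1.85069995e-02,
       -3.36195387e-05,  2.87774412e-05]), 'tool_pos': array([0.19836868, 0.48563042, 0.23067103]), 'tool_rot': array([ -90.68793767,   89.91706062, -112.90825477]), 'force': array([ 0.16157884, -0.29644219, -0.72292706]), 'wrist_torque': array([-0.05643541, -0.03646596,  0.0827993 ]), 'width': 0.9983819533787064}
scene [[368.10242937   0.         259.62961482]
 [  0.         368.10242937 186.61984277]
 [  0.           0.           1.        ]] [[-0.81887145 -0.48481791  0.30724768  0.76187814]
 [ 0.57393094 -0.68483865  0.4489981   0.29741209]
 [-0.00726723  0.54401068  0.83904682  0.73048391]
 [ 0.          0.          0.          1.        ]] ['img', 'z_map', 'camera_matrix', 'extrinsics']
side [[371.45666485   0.         252.39340631]
 [  0.         371.45666485 194.45549602]
 [  0.           0.           1.        ]] [[ 0.9997688   0.00304893 -0.02128481  0.50527514]
 [-0.01932513  0.5614295  -0.82729889 -0.80586662]
 [ 0.00942755  0.82751896  0.56135862  0.66448696]
 [ 0.          0.          0.          1.        ]] ['img', 'z_map', 'camera_matrix', 'extrinsics']
wrist [[270.49091206   0.         252.32035044]
 [  0.         270.49091206 194.35825624]
 [  0.           0.           1.        ]] [[ 8.82819892e-04  3.12908005e-01 -9.49783029e-01 -1.42204718e-01]
 [ 9.99999184e-01  6.01264677e-04  1.12758353e-03  1.63779162e-03]
 [ 9.23900899e-04 -9.49783248e-01 -3.12907218e-01 -8.02826847e-02]
 [ 0.00000000e+00  0.00000000e+00  0.00000000e+00  1.00000000e+00]] ['img', 'z_map', 'camera_matrix', 'hand_eye']
```

View pics/scene0.png

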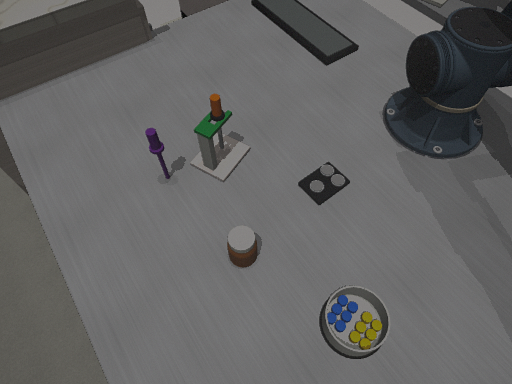

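View pics/side0.png

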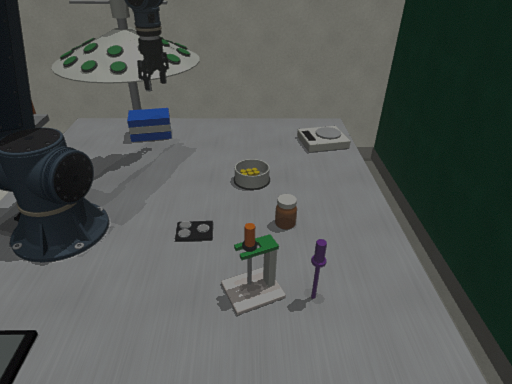

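View pics/wrist0.png

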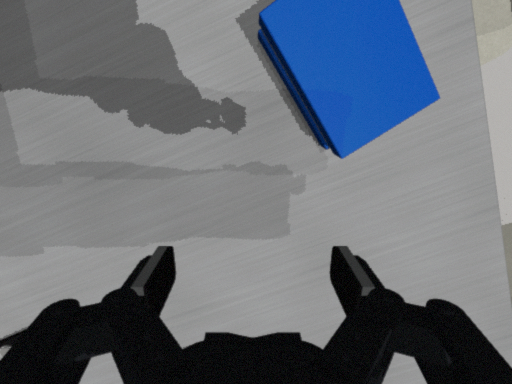

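The scene view shows the orange-handled stirrer in the green fork at (216,107), a purple look-alike at (155,150), the lens tray at (324,183), the jar at (242,246) and the bowl at (356,320). The side view agrees: orange at (250,236), purple at (319,253). The orange one in the green fork fits the description. I'll measure it and crop to confirm.

```bash
cat > h.py <<'E'
import numpy as np,cv2
from scipy.spatial.transform import Rotation as R
def Twrist(o,c):
    T=np.eye(4);T[:3,:3]=R.from_euler('xyz',o['tool_rot'],degrees=True).as_matrix();T[:3,3]=o['tool_pos'];return T@c['hand_eye']
def ext(c,o=None): return c['extrinsics'] if 'extrinsics' in c else Twrist(o,c)
def rays(c,uv,o=None):
    T=ext(c,o);K=c['camera_matrix'];uv=np.atleast_2d(uv).astype(float)
    d=np.c_[(uv[:,0]-K[0,2])/K[0,0],-(uv[:,1]-K[1,2])/K[1,1],-np.ones(len(uv))]
    return T[:3,3],d@T[:3,:3].T
def plane(c,uv,z,o=None):
    p,d=rays(c,uv,o);return p+d*((z-p[2])/d[:,2])[:,None]
def pts(c,mask,o=None):
    v,u=np.nonzero(mask&(c['z_map']>0));p,d=rays(c,np.c_[u,v],o);return p+d*c['z_map'][v,u][:,None]
def proj(c,P,o=None):
    T=np.linalg.inv(ext(c,o));q=np.atleast_2d(P)@T[:3,:3].T+T[:3,3];K=c['camera_matrix']
    return np.c_[K[0,0]*q[:,0]/-q[:,2]+K[0,2],-K[1,1]*q[:,1]/-q[:,2]+K[1,2]]
def hsv(c): return cv2.cvtColor(c['img'],cv2.COLOR_RGB2HSV)
def col(c,n):
    h=hsv(c);H,S,V=h[...,0].astype(int),h[...,1],h[...,2]
    r=dict(orange=(5,16),green=(50,85),yellow=(22,34),blue=(105,122),purple=(130,150))[n]
    return (H>=r[0])&(H<=r[1])&(S>130)&(V>50)
def blobs(m,a=15):
    n,l,s,ce=cv2.connectedComponentsWithStats(m.astype(np.uint8));return [(tuple(ce[i].round(1)),int(s[i,4]),l==i) for i in range(1,n) if s[i,4]>=a]
E
python3 - <<'E'
from cell import bot
from h import *
for n in ["scene","side"]:
    c=bot.camera(n)
    for k in ["orange","green","yellow","blue"]:
        for ce,a,m in blobs(col(c,k),8):
            if k in("yellow","blue") and a>150: continue
            p=pts(c,m); print(n,k,ce,a,"mean",p.mean(0).round(4),"min",p.min(0).round(3),"max",p.max(0).round(3))
    z=c['img']
    # bowl rim points by depth
    mm=np.ones(z.shape[:2],bool);P=pts(c,mm)
    s=(abs(P[:,2]-.05)<.004)&(P[:,0]>.2)&(P[:,0]<.7)&(P[:,1]>0.15)&(P[:,1]<.7)
    q=P[s];cen=np.median(q,0)
    q=q[np.linalg.norm(q-cen,axis=1)<.1]
    if len(q)>10:
        A=np.c_[2*q[:,:2],np.ones(len(q))];x=np.linalg.lstsq(A,(q[:,:2]**2).sum(1),rcond=None)[0]
        print("rim",len(q),x[:2],np.sqrt(x[2]+x[0]**2+x[1]**2))
    if n=="scene":
        a=cv2.resize(z[80:190,140:290],None,fx=4,fy=4,interpolation=cv2.INTER_CUBIC)
    else: a=cv2.resize(z[215:325,200:350],None,fx=4,fy=4,interpolation=cv2.INTER_CUBIC)
    cv2.imwrite(f"pics/crop_{n}.png",a[:,:,::-1])
E
```

```text
scene orange (np.float64(215.4), np.float64(104.7)) 202 mean [ 0.5181 -0.2185  0.1783] min [ 0.506 -0.234  0.149] max [ 0.526 -0.212  0.198]
scene orange (np.float64(240.4), np.float64(253.2)) 95 mean [0.6353 0.0432 0.0596] min [0.603 0.015 0.054] max [0.65  0.054 0.065]
scene green (np.float64(209.4), np.float64(125.3)) 339 mean [ 0.5431 -0.2104  0.1389] min [ 0.486 -0.243  0.132] max [ 0.576 -0.185  0.142]
rim 529 [0.5304416  0.26114331] 0.055654806312009676
side orange (np.float64(287.1), np.float64(210.7)) 67 mean [0.6214 0.0061 0.0597] min [ 0.595 -0.003  0.053] max [0.644 0.026 0.066]
side orange (np.float64(249.3), np.float64(234.6)) 217 mean [ 0.5148 -0.2308  0.1763] min [ 0.506 -0.237  0.147] max [ 0.525 -0.215  0.196]
side green (np.float64(164.1), np.float64(41.6)) 14 mean [0.0639 1.3746 0.2071] min [0.047 1.354 0.199] max [0.078 1.407 0.214]
side green (np.float64(91.5), np.float64(45.5)) 17 mean [-0.2843  1.2346  0.215 ] min [-0.303  1.209  0.207] max [-0.263  1.253  0.223]
side green (np.float64(113.2), np.float64(48.8)) 25 mean [-0.157   1.1777  0.2124] min [-0.185  1.
[... 462 characters left out ...]
.float64(64.1)) 18 mean [-0.276   1.0885  0.1601] min [-0.293  1.059  0.147] max [-0.249  1.109  0.17 ]
side green (np.float64(112.5), np.float64(65.1)) 8 mean [-0.1376  1.0638  0.1621] min [-0.143  1.051  0.156] max [-0.131  1.086  0.168]
side green (np.float64(262.3), np.float64(244.9)) 296 mean [ 0.5426 -0.2193  0.1383] min [ 0.496 -0.253  0.135] max [ 0.574 -0.185  0.141]
side green (np.float64(237.9), np.float64(245.1)) 26 mean [ 0.4912 -0.2197  0.1383] min [ 0.485 -0.226  0.136] max [ 0.498 -0.212  0.141]
side yellow (np.float64(249.6), np.float64(171.3)) 106 mean [0.5229 0.2855 0.0193] min [0.49  0.264 0.01 ] max [0.555 0.313 0.023]
rim 130 [0.5291221  0.26005284] 0.055740561331643575
```

```bash
python3 -c "
import cv2,numpy as np
cv2.imwrite('pics/crop_both.png',np.vstack([cv2.resize(cv2.imread(f'pics/crop_{n}.png'),(400,293)) for n in('scene','side')]))"
```

```text
(no output)
```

View pics/crop_both.png

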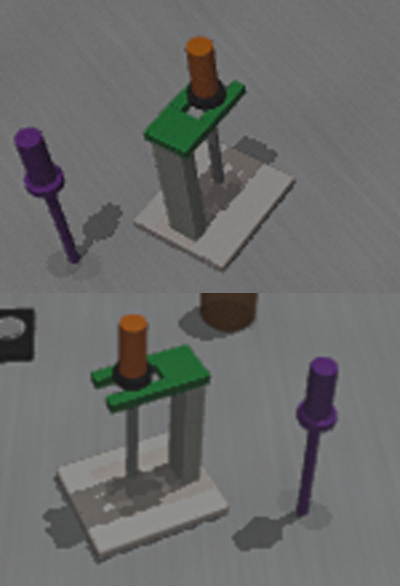

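The crop confirms it: the orange stirrer hangs in the green fork with the slot open towards the robot, and the purple one stands free. Next come the precise axis, slot direction and bowl frame.

```bash
python3 - <<'E'
from cell import bot
from h import *
o=bot.get_obs();M=R.from_euler('xyz',o['tool_rot'],degrees=True).as_matrix();print("tool axes cols",M.round(3).tolist())
cs={n:bot.camera(n) for n in["scene","side"]}
def lsq(r):
    A=np.zeros((3,3));b=np.zeros(3)
    for p,d in r:
        d=d/np.linalg.norm(d);Q=np.eye(3)-np.outer(d,d);A+=Q;b+=Q@p
    return np.linalg.solve(A,b)
# orange blob centroid two views
mid=[];
rr=[];tops=[]
for n,c in cs.items():
    bl=[b for b in blobs(col(c,'orange')) if pts(c,b[2])[:,1].mean()<-.15][0]
    p,d=rays(c,[bl[0]]);rr.append((p,d[0]))
    # axis-plane: cross section rows -> PCA line at heights: points at z in range, silhouettes cast on vertical
    P=pts(c,bl[2]); 
    for lo in(.155,.165,.175,.185):
        q=P[(P[:,2]>lo)&(P[:,2]<lo+.01)]
        # visible surface centre, push 11mm away from camera minus mean
        v=q[:,:2].mean(0)-ext(c)[:2,3];v/=np.linalg.norm(v)
        w=np.array([-v[1],v[0]])
        near=(q[:,:2]@v).min();lat=(q[:,:2]@w); lat=(lat.min()+lat.max())/2
        print(n,lo,(lat*w+(near+.011)*v).round(4))
    t=P[P[:,2]>.1925];print(n,"top",len(t),t.mean(0).round(4))
print("2view centroid",lsq(rr).round(4))
# green
for n,c in cs.items():
    G=np.vstack([pts(c,b[2]) for b in blobs(col(c,'green')) ]);G=G[(G[:,1]<-.1)&(abs(G[:,2]-.138)<.004)][:,:2].astype(np.float32)
    r=cv2.minAreaRect(G);print(n,"fork rect",r,cv2.boxPoints(r).round(4).tolist())
# beads
for n,c in cs.items():
    for k in("yellow","blue"):
        P=plane(c,np.argwhere(col(c,k))[:,::-1],.019);P=P[np.linalg.norm(P[:,:2]-[.53,.26],axis=1)<.06];print(n,k,P.mean(0).round(4),len(P))
# jar tray
c=cs["scene"]
print(plane(c,[[324,183]],.017),plane(c,[[242,237]],.085))
E
```

```text
tool axes cols [[-0.0, 0.378, 0.926], [-0.001, 0.926, -0.378], [-1.0, -0.001, -0.0]]
scene 0.155 [ 0.5164 -0.2241]
scene 0.165 [ 0.5159 -0.2231]
scene 0.175 [ 0.5154 -0.2236]
scene 0.185 [ 0.5153 -0.224 ]
scene top 61 [ 0.5159 -0.2229  0.195 ]
side 0.155 [ 0.5154 -0.2242]
side 0.165 [ 0.5153 -0.2244]
side 0.175 [ 0.5142 -0.2259]
side 0.185 [ 0.5151 -0.2243]
side top 56 [ 0.5151 -0.2253  0.1942]
2view centroid [ 0.515  -0.225   0.1714]
scene fork rect ((0.5310341119766235, -0.21807605028152466), (0.08447974920272827, 0.04112126678228378), 24.03925895690918) [[0.48410001397132874, -0.21649999916553497], [0.5008000135421753, -0.2540999948978424], [0.578000009059906, -0.21960000693798065], [0.5612000226974487, -0.18209999799728394]]
side fork rect ((0.5291299223899841, -0.21940572559833527), (0.08465133607387543, 0.04294637590646744), 22.309354782104492) [[0.48179998993873596, -0.21559999883174896], [0.49810001254081726, -0.25529998540878296], [0.5763999819755554, -0.2231999933719635], [0.5601000189781189, -0.1835000067949295]]
scene yellow [0.5236 0.2865 0.019 ] 591
scene blue [0.5374 0.2372 0.019 ] 532
side yellow [0.5232 0.2861 0.019 ] 107
side blue [nan nan nan] 0
[[ 0.3728974  -0.00625222  0.017     ]] [[0.61931967 0.02685279 0.085     ]]<stdin>:34: RuntimeWarning: Mean of empty slice.
  ret = um.true_divide(
```

Measured: stirrer axis (0.5155,-0.2245) in both views, which agree to 1 mm. The top is at z 0.194, as expected. The slot's +x lies at 23°. The bowl is at (0.530,0.2605) with yaw about 15.6°. I'll move over the stirrer now.

Call:
servo_tool(
  increments=[
    [[0.016,-0.0355,0,0,0,-0.08,0],[0.016,-0.0355,0,0,0,-0.08,0],[0.016,-0.0355,0,0,0,-0.08,0],[0.016,-0.0355,0,0,0,-0.08,0],[0.016,-0.0355,0,0,0,-0.08,0]],
  ],
)

```text
clock: 0.77
tool_pos: [0.2787, 0.3069, 0.2313]
tool_rot: [63.6, 90.0, 18.3]
force: [1.4, -1.0, 0.7]
width: 0.997
```

Call:
servo_tool(
  increments=[
    [[0.016,-0.0355,0,0,0,-0.08,0],[0.016,-0.0355,0,0,0,-0.08,0],[0.016,-0.0355,0,0,0,-0.08,0],[0.016,-0.0355,0,0,0,-0.08,0],[0.016,-0.0355,0,0,0,-0.08,0]],
  ],
)

```text
clock: 1.18
tool_pos: [0.3588, 0.1292, 0.2316]
tool_rot: [89.6, 90.0, 21.3]
force: [0.1, 0.5, -1.0]
width: 0.997
```

Call:
servo_tool(
  increments=[
    [[0.016,-0.0355,0,0,0,-0.08,0],[0.016,-0.0355,0,0,0,-0.08,0],[0.016,-0.0355,0,0,0,-0.08,0],[0.016,-0.0355,0,0,0,-0.08,0],[0.016,-0.0355,0,0,0,-0.08,0]],
  ],
)

```text
clock: 1.6
tool_pos: [0.4389, -0.0486, 0.2315]
tool_rot: [92.7, 90.0, 1.5]
force: [0.2, 0.6, -0.0]
width: 1.003
```

Call:
servo_tool(
  increments=[
    [[0.0155,-0.035,0,0,0,-0.08,0],[0.0155,-0.035,0,0,0,-0.08,0],[0.0155,-0.035,0,0,0,-0.08,0],[0.0155,-0.035,0,0,0,-0.08,0],[0.0146,-0.036,0,0,0,-0.08,0]],
  ],
)

```text
clock: 2.02
tool_pos: [0.5156, -0.2245, 0.2312]
tool_rot: [154.0, 90.0, 39.9]
force: [1.3, 0.7, 0.1]
width: 1.001
```

```bash
python3 - <<'E'
from cell import bot
from h import *
o=bot.get_obs();print(o['tool_pos'],o['joints'])
c=bot.camera("wrist");cv2.imwrite("pics/w1.png",c['img'][:,:,::-1])
M=R.from_euler('xyz',o['tool_rot'],degrees=True).as_matrix();print(M.round(3).tolist())
m=col(c,'orange');b=max(blobs(m),key=lambda b:b[1]);P=pts(c,b[2],o);t=P[P[:,2]>.19];print(len(t),t.mean(0),t.max(0),t.min(0))
E
```

```text
[ 0.51555582 -0.22448644  0.23120268] [-2.35341213e+01  1.73395197e+01  4.35143947e+00  7.70077381e+01
  8.35218383e-03  9.05969904e+01]
[[0.0, 0.913, -0.409], [0.0, -0.409, -0.913], [-1.0, 0.0, -0.0]]
637 [ 0.51606323 -0.22105301  0.19348885] [ 0.52616122 -0.21101685  0.19558536] [ 0.50517165 -0.23198334  0.19010149]
```

View pics/w1.png

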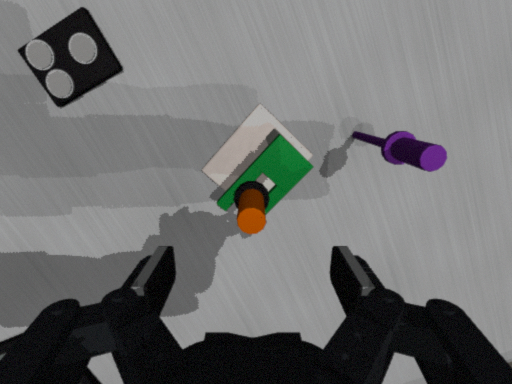

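The wrist view shows the orange handle at (251,215), centred between the fingers. The purple one is clear at (415,150). Descending.

Call:
servo_tool(
  increments=[
    [[0,0.001,-0.016,0,0,0,0],[0,0,-0.016,0,0,0,0],[0,0,-0.016,0,0,0,0],[0,0,-0.016,0,0,0,0],[0,0,-0.015,0,0,0,0]],
  ],
)

```text
clock: 2.48
tool_pos: [0.5149, -0.2215, 0.1513]
tool_rot: [-91.7, 90.0, 154.4]
force: [0.2, 0.4, 0.2]
width: 0.998
```

Call:
servo_tool(
  increments=[
    [[0,0,0,0,0,0,255],[0,0,0,0,0,0,255],[0,0,0,0,0,0,255],[0,0,0,0,0,0,255],[0,0,0,0,0,0,255]],
  ],
  force=70,
)

```text
clock: 2.9
tool_pos: [0.5156, -0.2217, 0.1533]
tool_rot: [91.0, 89.9, -22.9]
force: [0.8, -0.6, -0.2]
width: 0.299
```

Call:
servo_tool(
  increments=[
    [[0,0,0,0,0,0,255],[0,0,0,0,0,0,255],[0,0,0,0,0,0,255]],
  ],
)

```text
clock: 3.15
tool_pos: [0.5156, -0.2217, 0.1534]
tool_rot: [90.8, 89.9, -23.1]
force: [-1.0, 1.3, 6.5]
width: 0.244
```

Call:
servo_tool(
  increments=[
    [[0,0,0,0,0,0,255],[0,0,0.005,0,0,0,255],[0,0,0.01,0,0,0,255],[0,0,0.02,0,0,0,255],[0,0,0.03,0,0,0,255]],
  ],
)

```text
clock: 3.57
tool_pos: [0.5139, -0.221, 0.2167]
tool_rot: [-89.3, 89.8, 156.8]
force: [0.7, 0.1, -1.7]
width: 0.245
```

Call:
servo_tool(
  increments=[
    [[0,0,0.03,0,0,0,255],[0,0,0.025,0,0,0,255],[0,0,0.01,0,0,0,255],[0,0,0,0,0,0,255]],
  ],
)

```text
clock: 3.9
tool_pos: [0.5161, -0.222, 0.285]
tool_rot: [90.2, 89.7, -23.7]
force: [0.2, -0.9, -0.8]
width: 0.24
```

```bash
python3 - <<'E'
from cell import bot
from h import *
o=bot.get_obs();print(o['tool_pos'],o['width'],o['force'])
a=[]
for n in("scene","side"):
    c=bot.camera(n);a.append(cv2.resize(c['img'][100:300,150:350] if n=="side" else c['img'][40:240,120:320],(400,400)))
cv2.imwrite("pics/lift.png",np.hstack(a)[:,:,::-1])
E
```

```text
[ 0.51608973 -0.22197123  0.2850409 ] 0.2396589460971118 [ 0.1618577  -0.93964755 -0.81918206]
```

View pics/lift.png

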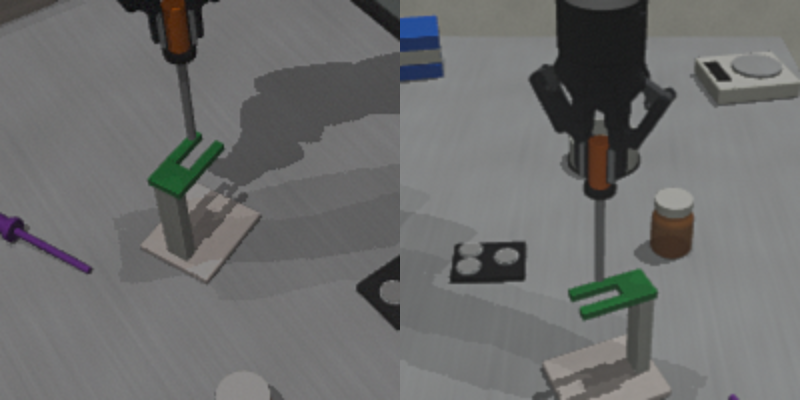

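```bash
python3 - <<'E'
from cell import bot
from h import *
o=bot.get_obs();t=o['tool_pos'];print(t)
cs={n:bot.camera(n) for n in["scene","side"]}
for n,c in cs.items():
    # rod points by depth near tool axis
    P=pts(c,np.ones(c['z_map'].shape,bool))
    s=P[(np.linalg.norm(P[:,:2]-t[:2],axis=1)<.025)&(P[:,2]>.145)&(P[:,2]<.262)]
    v=t[:2]-ext(c)[:2,3];v/=np.linalg.norm(v)
    for lo in(.16,.2,.24):
        q=s[(s[:,2]>lo)&(s[:,2]<lo+.02)];print(n,lo,len(q),(q[:,:2].mean(0)+.004*v).round(4))
    print("zmin",np.sort(s[:,2])[:5])
    uv=np.argwhere(col(c,'green'))[:,::-1];G=plane(c,uv,.138)
    G=G[np.linalg.norm(G[:,:2]-[.53,-.22],axis=1)<.07]
    for ang in(22,23,24):
        a=np.radians(ang);X=(G[:,:2]-[.52,-.223])@np.array([[np.cos(a),-np.sin(a)],[np.sin(a),np.cos(a)]])
        # cols: along, across
        m=(X[:,0]<5e-3)&(X[:,0]>-.028)
        h=np.histogram(X[m,1],bins=np.arange(-.03,.031,.003))[0]
        print(n,ang,"x",X[:,0].min().round(4),X[:,0].max().round(4),h)
    m=(X[:,0]<.03)&(abs(X[:,1])<.005);print("slot end",np.sort(X[m,0])[:5])
E
```

```text
[ 0.51496087 -0.22144626  0.28151056]
scene 0.16 35 [ 0.5142 -0.2249]
scene 0.2 38 [ 0.5142 -0.225 ]
scene 0.24 37 [ 0.5142 -0.2247]
zmin [0.15999941 0.16026865 0.16052909 0.16070977 0.161179  ]
scene 22 x -0.0315 0.0574 [ 0  0  0 12  6 12  5  0  0  0  0  0  0 11 17 12 12  0  0  0]
scene 23 x -0.0313 0.0572 [ 0  0  0 12  6 12  5  0  0  0  0  0  0 11 15 14 12  0  0  0]
scene 24 x -0.031 0.057 [ 0  0  0 10  9 12  5  0  0  0  0  0  0  8 17 14 12  0  0  0]
slot end [0.01838429 0.0196655  0.01984143 0.02076787 0.02094156]
side 0.16 39 [ 0.5142 -0.223 ]
side 0.2 40 [ 0.5141 -0.2229]
side 0.24 38 [ 0.5139 -0.2228]
zmin [0.15728957 0.15768728 0.15921418 0.1594016  0.15946115]
side 22 x -0.0334 0.051 [ 0  0  3 16 16 17  6  0  0  0  0  1  2 14 15 12  4  0  0  0]
side 23 x -0.0333 0.0512 [ 0  0  1 15 17 16  8  0  0  0  0  1  1 14 16 12  5  0  0  0]
side 24 x -0.0332 0.0515 [ 0  0  0 16 16 16  9  0  0  0  0  1  1 13 16 12  6  0  0  0]
slot end [0.01889696 0.01943486 0.02028319 0.02081832 0.02167867]
```

Held vertical, with the tip at about 0.158, so tip = TCP z − 0.125. The fork origin at (0.520,-0.223), yaw 23°, is confirmed: the slot end comes out at 19–20 mm. Now the bead positions, to choose an insertion gap.

```bash
cat > beads.py <<'E'
from cell import bot
from h import *
B=np.array([.530,.2605]);yaw=np.radians(15.6)
def topview(c,o=None,z=.02,s=4,half=62):
    # rectified top view in bowl frame: x right, y up; s px/mm
    N=2*half*s;g=(np.arange(N)+.5)/s-half
    x,y=np.meshgrid(g*1e-3,-g*1e-3)
    W=np.stack([B[0]+x*np.cos(yaw)-y*np.sin(yaw),B[1]+x*np.sin(yaw)+y*np.cos(yaw),np.full_like(x,z)],-1).reshape(-1,3)
    uv=proj(c,W,o).astype(np.float32).reshape(N,N,2)
    im=cv2.remap(c['img'],uv[...,0],uv[...,1],cv2.INTER_CUBIC)
    for r in(54,10): cv2.circle(im,(N//2,N//2),r*s,(255,0,0),1)
    cv2.line(im,(0,N//2),(N,N//2),(255,0,0),1);cv2.line(im,(N//2,0),(N//2,N),(255,0,0),1)
    return im
E
python3 - <<'E'
from beads import *
c=bot.camera("scene");cv2.imwrite("pics/top0.png",topview(c)[:,:,::-1])
E
```

```text
(no output)
```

View pics/top0.png

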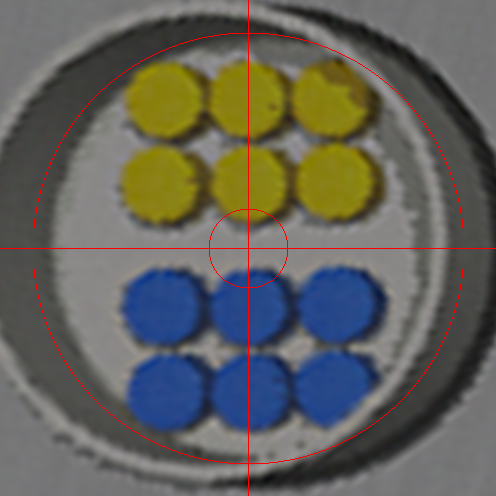

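```bash
cat > sim.py <<'E'
import numpy as np
def score(p,cl):
    # worst margin over 8 half planes, plus counts
    w=1
    for k in range(8):
        a=k*np.pi/4;n=np.array([np.cos(a),np.sin(a)])
        # yellow on -n side by m or blue on +n side by m
        w=min(w,max((-(p[cl==0]@n)).max(),((p[cl==1]@n)).max()))
    return w,(p[cl==0][:,1]<0).sum(),(p[cl==1][:,1]>0).sum()
def sim(path,seed=0,step=.5e-3,p=None,cl=None):
    r=np.random.default_rng(seed)
    if p is None:
        p=np.array([[x,y] for y in(37,17,-15,-36) for x in(-22,0,22)])*1e-3+r.normal(0,5e-4,(12,2));cl=np.repeat([0,1],6)
    p=p.copy();out=[]
    for a,b in zip(path[:-1],path[1:]):
        n=max(1,int(np.ceil(np.linalg.norm(b-a)/step)))
        for i in range(n):
            q=a+(b-a)*(i+1)/n
            for _ in range(12):
                d=p[:,None]-p[None];D=np.linalg.norm(d,axis=2)+np.eye(12)
                o=np.clip(.02-D,0,None)*(1-np.eye(12))
                p+=(d/D[...,None]*o[...,None]*.5).sum(1)
                R=np.linalg.norm(p,axis=1);p*=np.minimum(1,.044/np.maximum(R,1e-9))[:,None]
                e=p-q;E=np.linalg.norm(e,axis=1)+1e-9
                p+=e/E[:,None]*np.clip(.015-E,0,None)[:,None]
            p+=r.normal(0,2e-5,p.shape)
        out.append(p.copy())
    return p,cl,out
E
cat > try.py <<'E'
from sim import *
def epi(R,r,w,n,cx0):
    t=np.linspace(0,1,n);return t
paths={}
L=lambda *q:np.array(q)*1e-3
paths['circ27x4']=np.array([[-35,0]]+[[-28*np.cos(t),-28*np.sin(t)] for t in np.arange(0,8*np.pi,.6)])*1e-3
paths['fig8']=np.array([[-35,0]]+[[-34*np.cos(t),-26*np.sin(2*t)] for t in np.arange(0,4*np.pi,.4)])*1e-3
paths['fig8y']=np.array([[-35,0]]+[[-26*np.sin(2*t+2.2),34*np.cos(t+1.57)] for t in np.arange(0,4*np.pi,.4)])*1e-3
paths['epi']=np.array([[-35,0]]+[[-18*np.cos(t)-17*np.cos(4*t),-18*np.sin(t)-17*np.sin(4*t)] for t in np.arange(0,2*np.pi,.16)])*1e-3
paths['hypo']=np.array([[-35,0]]+[[-18*np.cos(t)-17*np.cos(3*t),-18*np.sin(t)+17*np.sin(3*t)] for t in np.arange(0,4*np.pi,.2)])*1e-3
for k,v in paths.items():
    print(k,len(v),"maxstep",np.linalg.norm(np.diff(v,axis=0),axis=1).max().round(4))
    for s in range(5):
        p,cl,out=sim(v,s);first=[i for i,q in enumerate(out) if score(q,cl)[0]>.013];print("  ",score(p,cl),len(first),first[:1])
E
python3 try.py
```

```text
circ27x4 43 maxstep 0.0165
   (np.float64(0.00786187438310715), np.int64(2), np.int64(2)) 0 []
   (np.float64(-0.0003069289793752483), np.int64(2), np.int64(2)) 11 [12]
   (np.float64(0.007664028396968785), np.int64(2), np.int64(2)) 0 []
   (np.float64(-0.0006720191657337468), np.int64(2), np.int64(2)) 11 [12]
   (np.float64(-0.0022715527981231253), np.int64(2), np.int64(2)) 11 [12]
fig8 33 maxstep 0.0243
   (np.float64(0.03265694267573374), np.int64(2), np.int64(0)) 26 [5]
   (np.float64(0.032702211752872), np.int64(2), np.int64(1)) 22 [10]
   (np.float64(0.03274601307075836), np.int64(2), np.int64(0)) 26 [5]
   (np.float64(0.020603891774796088), np.int64(2), np.int64(0)) 26 [5]
   (np.float64(0.032709021379753844), np.int64(2), np.int64(1)) 23 [9]
fig8y 33 maxstep 0.0235
   (np.float64(0.008958398284207001), np.int64(1), np.int64(0)) 6 [16]
   (np.float64(0.009185626992068603), np.int64(1), np.int64(0)) 6 [16]
   (np.float64(0.00915374781080346), np.int64(1), np.int64(1)) 6 [16]
   (np.float64(0.009127816708740992), np.int64(1), np.int64(0)) 6 [16]
   (np.float64(0.02582056734151038), np.int64(1), np.int64(1)) 16 [16]
epi 41 maxstep 0.0135
   (np.float64(0.028188697760859967), np.int64(5), np.int64(2)) 15 [25]
   (np.float64(0.03672507357882659), np.int64(5), np.int64(1)) 15 [25]
   (np.float64(0.036740818413367245), np.int64(5), np.int64(1)) 15 [25]
   (np.float64(0.03670250951845284), np.int64(5), np.int64(1)) 15 [25]
   (np.float64(0.03671832072795602), np.int64(5), np.int64(1)) 15 [25]
hypo 64 maxstep 0.0136
   (np.float64(0.00412858529638867), np.int64(1), np.int64(1)) 0 []
   (np.float64(0.010167044046721613), np.int64(1), np.int64(1)) 23 [35]
   (np.float64(0.004663848881880403), np.int64(1), np.int64(1)) 22 [35]
   (np.float64(0.0038779910077651374), np.int64(1), np.int64(1)) 22 [35]
   (np.float64(0.007728764156682408), np.int64(1), np.int64(1)) 22 [35]
```

Call:
servo_tool(
  increments=[
    [[-0.001,0.015,0,0,0,0,255],[-0.0015,0.03,0,0,0,0,255],[-0.0015,0.04,0,0,0,0,255],[-0.0015,0.04,0,0,0,0,255],[-0.0015,0.04,0,0,0,0,255]],
  ],
)

```text
clock: 4.57
tool_pos: [0.5071, -0.0546, 0.2813]
tool_rot: [-82.4, 89.9, 163.6]
force: [1.5, -0.1, -1.0]
width: 0.243
```

Call:
servo_tool(
  increments=[
    [[-0.0015,0.04,0,0,0,0,255],[-0.0015,0.04,0,0,0,0,255],[-0.0015,0.04,0,0,0,0,255],[-0.0015,0.04,0,0,0,0,255],[-0.0015,0.04,0,0,0,0,255]],
  ],
)

```text
clock: 4.98
tool_pos: [0.4993, 0.1458, 0.2816]
tool_rot: [-59.3, 89.9, -173.2]
force: [1.5, -0.5, -0.8]
width: 0.235
```

Call:
servo_tool(
  increments=[
    [[-0.0015,0.04,-0.01,0,0,0,255],[-0.0015,0.04,-0.01,0,0,0,255],[-0.001,0.03,-0.015,0,0,0,255],[0,0,-0.015,0,0,0,255],[0,0,0,0,0,0,255]],
  ],
)

```text
clock: 5.4
tool_pos: [0.4941, 0.2549, 0.2284]
tool_rot: [-41.5, 89.6, -155.2]
force: [0.7, -1.1, -1.6]
width: 0.238
```

```bash
python3 - <<'E'
from beads import *
o=bot.get_obs();t=o['tool_pos'];print(t,o['joints'])
ims=[]
c=bot.camera("wrist");cv2.imwrite("pics/w2.png",c['img'][:,:,::-1]);cv2.imwrite("pics/w2top.png",topview(c,o)[:,:,::-1])
for n in("scene","side"):
    c=bot.camera(n)
    P=pts(c,np.ones(c['z_map'].shape,bool))
    s=P[(np.linalg.norm(P[:,:2]-t[:2],axis=1)<.02)&(P[:,2]>t[2]-.135)&(P[:,2]<t[2]-.02)]
    v=t[:2]-ext(c)[:2,3];v/=np.linalg.norm(v)
    print(n,len(s),s[:,:2].mean(0)+.004*v-t[:2],s[:,2].min()-t[2])
E
```

```text
[0.49410369 0.25486484 0.22837824] [2.72767632e+01 1.70388406e+01 3.50600698e+00 7.68285571e+01
 1.53747446e-02 1.40973937e+02]
scene 146 [-0.00064278 -0.00416506] -0.12173723406516801
side 88 [ 0.00085968 -0.00382333] -0.11868117868943062
```

View pics/w2.png

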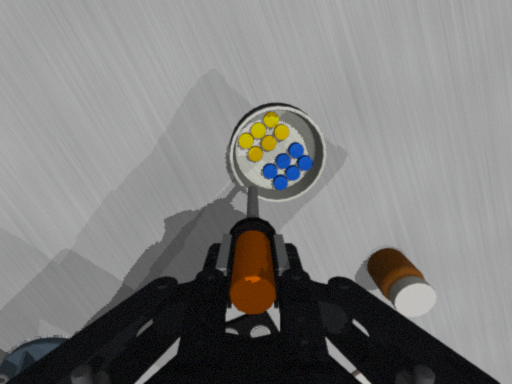

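The wrist view shows the tip just above the bowl's left side (250,185), with the beads still in two groups. I'll lower it into the gap and check.

Call:
servo_tool(
  increments=[
    [[0.002,0,-0.02,0,0,0,255],[0,0,-0.02,0,0,0,255],[0,0,-0.02,0,0,0,255],[0,0,-0.02,0,0,0,255],[0,0,-0.01,0,0,0,255]],
  ],
)

```text
clock: 5.97
tool_pos: [0.4984, 0.2521, 0.1413]
tool_rot: [-41.5, 89.9, -155.5]
force: [-0.1, -0.3, -1.7]
width: 0.238
```

Call:
servo_tool(
  increments=[
    [[0,0,-0.003,0,0,0,255],[0,0,0,0,0,0,255]],
  ],
)

```text
clock: 6.13
tool_pos: [0.4988, 0.2529, 0.1396]
tool_rot: [-57.4, 90.0, -171.3]
force: [0.4, -0.3, -0.7]
width: 0.236
```

```bash
python3 - <<'E'
from beads import *
o=bot.get_obs();print(o['tool_pos'],o['force'])
c=bot.camera("wrist");a=cv2.resize(c['img'][60:260,130:380],(500,400));b=topview(c,o)
s=bot.camera("scene")
print([ (n,round(float(np.median(0)),1)) for n in[]])
cv2.imwrite("pics/w3.png",np.hstack([cv2.resize(b,(400,400)),cv2.resize(topview(s),(400,400))])[:,:,::-1])
E
cat > path.py <<'E'
from beads import *
t=np.arange(0,2*np.pi,.16)
p=np.array([[-35,0]]+[[-18*np.cos(x)-17*np.cos(4*x),-18*np.sin(x)-17*np.sin(4*x)] for x in t])*1e-3
M=np.array([[np.cos(yaw),-np.sin(yaw)],[np.sin(yaw),np.cos(yaw)]])
w=(p@M.T)[1:]*1e3
r=np.round(w*2)/2
d=np.diff(r,axis=0)
if __name__=="__main__":
    for i in range(0,len(d),5): print(i,(d[i:i+5]).tolist(),"end world mm",r[min(i+5,len(r)-1)])
E
python3 path.py
```

```text
[0.49879925 0.25287784 0.13961266] [ 0.3779475  -0.27505511 -0.73906029]
[]
0 [[7.0, -11.5], [11.5, -6.0], [12.0, 1.0], [8.0, 6.5], [2.5, 9.0]] end world mm [  7.5 -10.5]
5 [[-4.0, 7.5], [-7.5, 2.5], [-7.0, -4.5], [-3.0, -8.5], [3.5, -10.0]] end world mm [-10.5 -23.5]
10 [[9.5, -7.0], [13.0, -1.0], [12.0, 6.0], [7.0, 11.5], [0.5, 13.0]] end world mm [31.5 -1. ]
15 [[-6.5, 10.5], [-10.0, 4.5], [-9.0, -2.0], [-5.0, -6.5], [1.0, -8.0]] end world mm [ 2.  -2.5]
20 [[7.0, -4.5], [9.0, 1.5], [7.0, 7.5], [2.0, 11.5], [-5.0, 12.0]] end world mm [22.  25.5]
25 [[-11.0, 7.5], [-13.5, 1.0], [-11.5, -5.5], [-6.5, -10.5], [0.5, -11.0]] end world mm [-20.   7.]
30 [[6.0, -7.5], [8.0, -1.5], [6.5, 4.5], [1.5, 8.0], [-5.5, 7.5]] end world mm [-3.5 18. ]
35 [[-9.5, 3.0], [-11.5, -3.5], [-8.0, -10.0], [-2.0, -13.5]] end world mm [-34.5  -6. ]
```

View pics/w3.png

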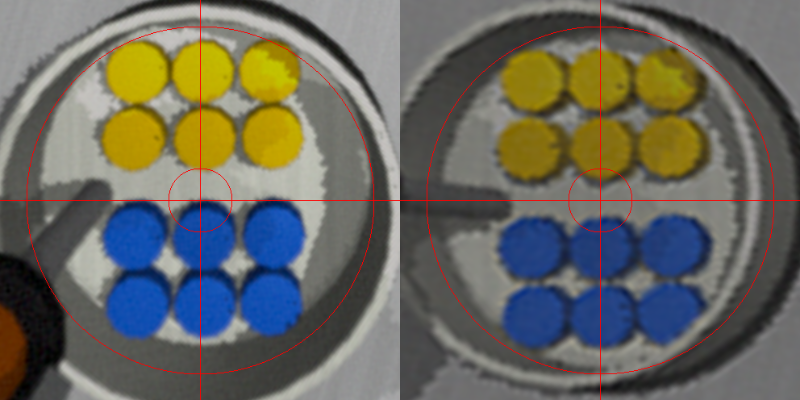

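Wrist and scene views agree: the tip stands in the free gap at about (-32,+1) mm in the bowl frame, about 14 mm up. I'll lower it 4 mm and stir the looped path.

Call:
servo_tool(
  increments=[
    [[-0.003,-0.001,-0.004,0,0,0,255],[0,0,0,0,0,0,255]],
  ],
)

```text
clock: 6.4
tool_pos: [0.4954, 0.2524, 0.1356]
tool_rot: [157.9, 90.0, 44.0]
force: [-0.2, -0.3, -2.1]
width: 0.24
```

Call:
servo_tool(
  increments=[
    [[0.007,-0.0115,0,0,0,0,255],[0.0115,-0.006,0,0,0,0,255],[0.012,0.001,0,0,0,0,255],[0.008,0.0065,0,0,0,0,255],[0.0025,0.009,0,0,0,0,255]],
  ],
)

```text
clock: 6.82
tool_pos: [0.5387, 0.2503, 0.1354]
tool_rot: [87.7, 89.9, -26.3]
force: [0.5, -1.3, 0.0]
width: 0.238
```

Call:
servo_tool(
  increments=[
    [[-0.004,0.0075,0,0,0,0,255],[-0.0075,0.0025,0,0,0,0,255],[-0.007,-0.0045,0,0,0,0,255],[-0.003,-0.0085,0,0,0,0,255],[0.0035,-0.01,0,0,0,0,255]],
  ],
)

```text
clock: 7.23
tool_pos: [0.5166, 0.2379, 0.1355]
tool_rot: [-48.3, 89.9, -162.1]
force: [0.1, 0.5, -1.1]
width: 0.239
```

```bash
cat > look.py <<'E'
import sys
from beads import *
o=bot.get_obs();print(o['tool_pos'],o['force'],o['clock'])
c=bot.camera("wrist");b=topview(c,o);s=bot.camera("scene")
cv2.imwrite(sys.argv[1],np.hstack([cv2.resize(b,(400,400)),cv2.resize(topview(s),(400,400))])[:,:,::-1])
E
python3 look.py pics/s1.png
```

```text
[0.51663679 0.23790236 0.13547695] [ 0.11125733  0.4658589  -1.08252696] 7.2333
```

View pics/s1.png

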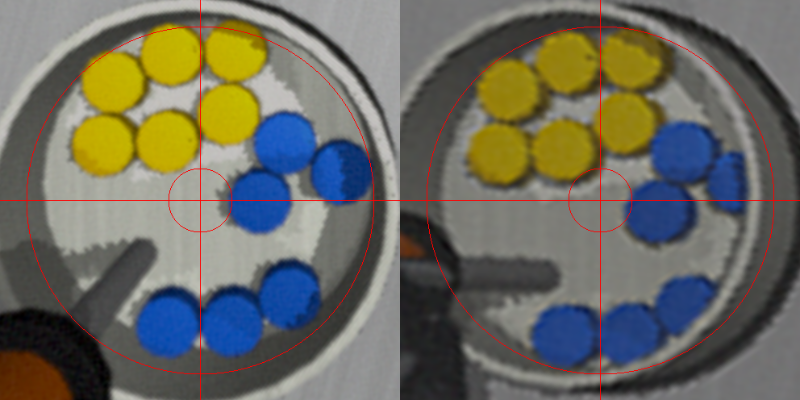

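The beads move gently: two blues have now crossed to +y, there are no yellows at −y yet, and all lie flat. Continuing.

Call:
servo_tool(
  increments=[
    [[0.0095,-0.007,0,0,0,0,255],[0.013,-0.001,0,0,0,0,255],[0.012,0.006,0,0,0,0,255],[0.007,0.0115,0,0,0,0,255],[0.0005,0.013,0,0,0,0,255]],
  ],
)

```text
clock: 7.75
tool_pos: [0.5611, 0.2601, 0.1346]
tool_rot: [-60.2, 89.8, -174.2]
force: [-0.4, -0.6, -1.5]
width: 0.239
```

Call:
servo_tool(
  increments=[
    [[-0.0065,0.0105,0,0,0,0,255],[-0.01,0.0045,0,0,0,0,255],[-0.009,-0.002,0,0,0,0,255],[-0.005,-0.0065,0,0,0,0,255],[0.001,-0.008,0,0,0,0,255]],
  ],
)

```text
clock: 8.17
tool_pos: [0.5295, 0.259, 0.1359]
tool_rot: [178.3, 90.0, 64.5]
force: [-0.3, 0.3, -0.8]
width: 0.243
```

Call:
servo_tool(
  increments=[
    [[0.007,-0.0045,0,0,0,0,255],[0.009,0.0015,0,0,0,0,255],[0.007,0.0075,0,0,0,0,255],[0.002,0.0115,0,0,0,0,255],[-0.005,0.012,0,0,0,0,255]],
  ],
)

```text
clock: 8.58
tool_pos: [0.5521, 0.2872, 0.1347]
tool_rot: [-28.8, 89.9, -142.8]
force: [-2.1, -2.6, -1.0]
width: 0.238
```

Call:
servo_tool(
  increments=[
    [[-0.011,0.0075,0,0,0,0,255],[-0.0135,0.001,0,0,0,0,255],[-0.0115,-0.0055,0,0,0,0,255],[-0.0065,-0.0105,0,0,0,0,255],[0.0005,-0.011,0,0,0,0,255]],
  ],
)

```text
clock: 9.0
tool_pos: [0.5071, 0.27, 0.1353]
tool_rot: [-99.2, 89.9, 147.0]
force: [0.4, -0.7, -1.1]
width: 0.239
```

```bash
python3 look.py pics/s2.png
```

```text
[0.50706242 0.26995194 0.1353293 ] [ 0.36194321 -0.65292825 -1.11811251] 9.0
```

View pics/s2.png

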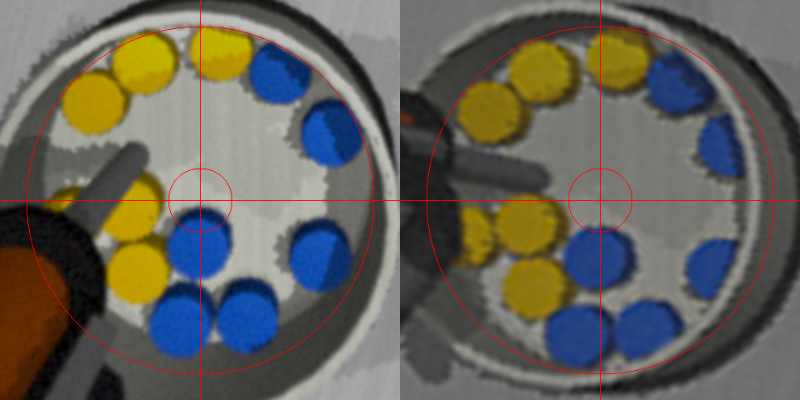

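Blues are now along the right and bottom, and yellows on the left. Yellow has crossed to −y and blue to +y, but they still separate along x. From the seen positions I'll pick strokes that carry a blue left and a yellow right.

```bash
cat > plan.py <<'E'
from sim import *
p=np.array([[-32,30],[-17,43],[7,44],[-20,-4],[-20,-24],[-40,-9],[25,38],[40,20],[37,-17],[15,-36],[-5,-37],[0,-14]])*1e-3
cl=np.repeat([0,1],6)
S=np.array([-17.5,11])*1e-3
r=np.random.default_rng(1);best=[]
for k in range(500):
    n=r.integers(2,4);W=[S]
    for i in range(n):
        a=r.uniform(0,2*np.pi);R=40*np.sqrt(r.uniform());W.append(np.round([R*np.cos(a),R*np.sin(a)])*1e-3)
    W=np.array(W);q,_,o=sim(W,0,1.5e-3,p,cl)
    s=score(q,cl);best.append((min(s[0],.025)-(.02 if min(s[1:])<2 else 0)-.02*np.linalg.norm(np.diff(W,axis=0),axis=1).sum(),s,W))
best.sort(key=lambda b:-b[0])
for b in best[:8]:
    v=[score(sim(b[2],s,1.5e-3,p+np.random.default_rng(s).normal(0,1.5e-3,p.shape),cl)[0],cl) for s in range(6)]
    print(b[0].round(4),(b[2]*1e3).tolist(),[(round(x[0]*1e3),int(x[1]),int(x[2])) for x in v])
E
time python3 plan.py
```

```text
0.0186 [[-17.5, 11.0], [-23.0, -9.000000000000002], [8.0, -30.0], [22.0, -26.000000000000004]] [(20, 3, 3), (6, 3, 2), (21, 3, 3), (6, 3, 2), (20, 3, 3), (6, 3, 2)]
0.0183 [[-17.5, 11.0], [-31.0, -8.0], [15.0, -28.0], [-18.000000000000004, -32.0]] [(33, 2, 2), (21, 3, 3), (21, 3, 3), (21, 3, 3), (33, 2, 2), (20, 3, 3)]
0.0156 [[-17.5, 11.0], [-26.000000000000004, 26.000000000000004], [-9.000000000000002, -37.0]] [(17, 3, 2), (17, 3, 2), (7, 3, 2), (8, 3, 2), (17, 3, 2), (6, 3, 2)]
0.0141 [[-17.5, 11.0], [-29.0, -10.0], [-1.0, -29.0], [8.0, 16.0]] [(16, 3, 3), (16, 3, 3), (16, 3, 3), (16, 3, 3), (16, 3, 3), (16, 3, 3)]
0.0109 [[-17.5, 11.0], [3.0, 5.0], [36.00000000000001, 16.0], [-24.0, -31.0]] [(14, 3, 2), (14, 3, 2), (14, 3, 2), (14, 3, 2), (14, 3, 2), (8, 3, 2)]
0.0108 [[-17.5, 11.0], [36.00000000000001, 8.0], [34.0, 12.0], [15.0, -35.0]] [(13, 3, 2), (13, 3, 2), (13, 3, 2), (12, 2, 2), (13, 3, 2), (13, 3, 2)]
0.0106 [[-17.5, 11.0], [-15.0, -14.0], [-31.0, 23.0], [-18.000000000000004, -25.0]] [(13, 3, 2), (13, 3, 2), (13, 3, 2), (13, 3, 2), (12, 3, 2), (13, 3, 2)]
0.0106 [[-17.5, 11.0], [2.0, 33.0], [-29.0, -22.0]] [(12, 3, 2), (12, 3, 2), (13, 3, 2), (12, 3, 2), (9, 2, 2), (13, 3, 2)]
real	0m15.567s
user	0m15.790s
sys	0m0.122s
```

Call:
servo_tool(
  increments=[
    [[-0.004,-0.011,0,0,0,0,255],[-0.004,-0.011,0,0,0,0,255],[0.0125,-0.0015,0,0,0,0,255],[0.0125,-0.0015,0,0,0,0,255],[0.0125,-0.002,0,0,0,0,255]],
  ],
)

```text
clock: 9.52
tool_pos: [0.5389, 0.2411, 0.1354]
tool_rot: [14.4, 90.0, -99.5]
force: [0.2, -0.9, -0.3]
width: 0.236
```

Call:
servo_tool(
  increments=[
    [[0.0125,-0.002,0,0,0,0,255],[-0.0105,-0.0045,0,0,0,0,255],[-0.01,-0.004,0,0,0,0,255],[-0.01,-0.004,0,0,0,0,255],[0,0,0,0,0,0,255]],
  ],
)

```text
clock: 9.93
tool_pos: [0.519, 0.226, 0.1351]
tool_rot: [-31.8, 89.9, -145.8]
force: [-0.4, 0.2, -1.4]
width: 0.24
```

```bash
python3 look.py pics/s3.png
```

```text
[0.51895685 0.22602135 0.13510318] [-0.41267259  0.19401792 -1.39044053] 9.9333
```

View pics/s3.png

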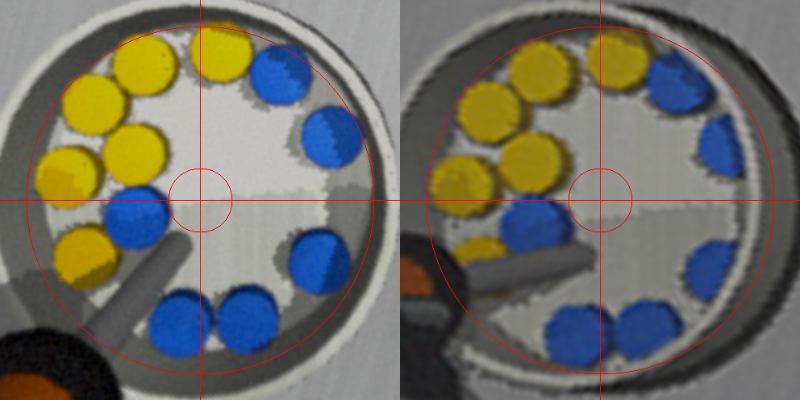

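The tip appears at about (-5,-15) rather than the commanded (-19,-32). The stirrer may have tilted in the grip, so I'll measure its axis.

```bash
cat > rod.py <<'E'
from beads import *
o=bot.get_obs();t=o['tool_pos'];print(t)
for n in("scene","side"):
    c=bot.camera(n);P=pts(c,np.ones(c['z_map'].shape,bool))
    v=t[:2]-ext(c)[:2,3];v/=np.linalg.norm(v)
    h=hsv(c).reshape(-1,3);m=(c['z_map']>0).ravel();h=h[m]
    for z in np.arange(.03,.125,.01):
        q=P[(abs(P[:,2]-z)<.005)&(np.linalg.norm(P[:,:2]-t[:2],axis=1)<.035)&(h[:,1]<70)]
        q=P[(abs(P[:,2]-z)<.005)&(np.linalg.norm(P[:,:2]-t[:2],axis=1)<.03)]
        if len(q): print(n,round(z,3),len(q),((q[:,:2].mean(0)+.004*v-t[:2])*1e3).round(1),(q[:,:2].std(0)*1e3).round(1))
c=bot.camera("scene");a=cv2.resize(c['img'][190:390,230:480],(500,400));c=bot.camera("side");b=cv2.resize(c['img'][70:200,190:320],(300,300));b=cv2.copyMakeBorder(b,0,100,0,0,0)
cv2.imwrite("pics/rod.png",np.hstack([cv2.resize(a,(500,400)),b])[:,:,::-1])
E
python3 rod.py
```

```text
[0.52075345 0.22703194 0.13541053]
scene 0.03 35 [-2.9 -5.3] [10.1 16. ]
scene 0.04 30 [ 1.4 -3.7] [ 8.7 15.7]
scene 0.05 63 [  1.7 -14.2] [ 8.9 13.5]
scene 0.06 14 [ 4.  10.3] [1.8 2.4]
scene 0.07 16 [4.1 7.9] [2.  2.7]
scene 0.08 10 [3.6 8. ] [1.4 2.2]
scene 0.09 17 [2.8 6.3] [1.8 2.6]
scene 0.1 7 [2.8 5.5] [1.2 2.5]
scene 0.12 13 [10.3  4.6] [3.8 7.3]
side 0.03 47 [ -2.3 -12.7] [13.8  9.9]
side 0.04 48 [ -1.2 -12.1] [14.6  9.8]
side 0.05 38 [-2.7 -8.6] [14.  11.8]
side 0.06 8 [ 5.9 11. ] [2.8 2.5]
side 0.07 10 [ 4.2 11.7] [3.3 2.2]
side 0.08 6 [2.5 8.1] [2.6 1.4]
side 0.09 9 [2.4 7.3] [2.6 2.4]
side 0.1 7 [2.8 6.4] [2.6 2.1]
side 0.11 5 [1.6 2.5] [2.4 1.7]
side 0.12 18 [-0.9 -5.3] [8.3 4.4]
```

View pics/rod.png

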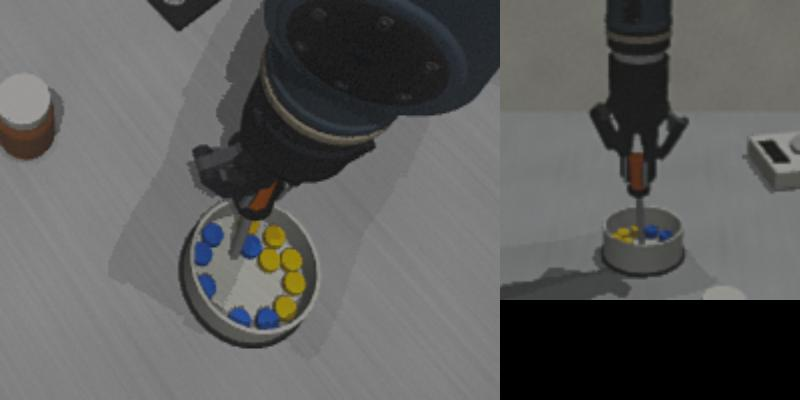

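The rod has slipped about 0.13 rad about the jaw axis, towards the bowl's NE. The bead state is nearly good; only the NW half-plane is marginal, since the blue at (-20,-5) gives about 10.6 mm. I'll tighten the grip and nudge that blue NW, along the stiff jaw direction.

Call:
servo_tool(
  increments=[
    [[0,0,0,0,0,0,255],[-0.006,0.002,0,0,0,0,255],[-0.006,0.002,0,0,0,0,255],[-0.006,0.002,0,0,0,0,255],[0,0,0,0,0,0,255]],
  ],
  force=115,
)

```text
clock: 10.65
tool_pos: [0.5011, 0.2337, 0.1353]
tool_rot: [-52.1, 89.9, -166.0]
force: [-0.1, -0.8, -0.9]
width: 0.227
```

```bash
python3 look.py pics/s4.png; python3 rod.py | grep -E " 0\.(06|07|08|09|1) "
```

```text
[0.50108303 0.23371456 0.13530967] [-0.12529649 -0.7747376  -0.90792599] 10.65
scene 0.06 17 [4.8 9.7] [1.4 2.7]
scene 0.07 14 [3.6 8.5] [1.6 2.7]
scene 0.08 16 [3.2 7.1] [1.6 2.7]
scene 0.09 15 [2.7 6.3] [1.7 2.8]
scene 0.1 8 [3.  5.4] [1.4 2.1]
side 0.06 7 [ 4.7 10.2] [2.7 1.9]
side 0.07 8 [5.6 9.9] [2.5 1.2]
side 0.08 9 [3.4 8.5] [3.4 2.1]
side 0.09 8 [2.4 6.3] [2.5 2.1]
side 0.1 6 [2.1 5.1] [2.6 1.9]
```

View pics/s4.png

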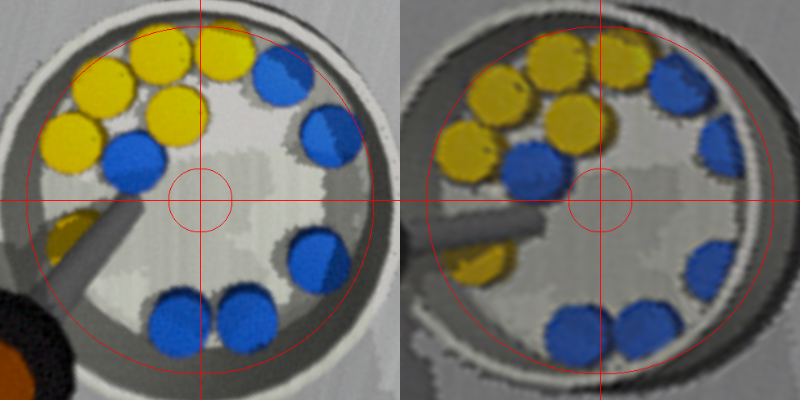

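The blue is now at (-20,+11), between the yellows, with a yellow at (-40,-13). All eight half-planes have at least 20 mm margin. I'll dip 2 mm and hold briefly so step 2 registers for certain, then lift out.

Call:
servo_tool(
  increments=[
    [[0,0,-0.002,0,0,0,255],[0,0,0,0,0,0,255],[0,0,0,0,0,0,255],[0,0,0,0,0,0,255],[0,0,0,0,0,0,255]],
  ],
)

```text
clock: 11.37
tool_pos: [0.5026, 0.2335, 0.1333]
tool_rot: [-83.7, 90.0, 162.4]
force: [1.1, -0.4, -2.0]
width: 0.23
```

```bash
python3 - <<'E'
from beads import *
from sim import score
p=np.array([[-40,18],[-30,35],[-13,45],[7,46],[-7,26],[-40,-13],[25,39],[41,20],[37,-19],[15,-37],[-6,-38],[-20,11]])*1e-3
print(score(p,np.repeat([0,1],6)), bot.get_obs()['force'],bot.get_obs()['tool_pos'])
# measured blobs wrist
o=bot.get_obs();c=bot.camera("wrist")
M=np.array([[np.cos(yaw),np.sin(yaw)],[-np.sin(yaw),np.cos(yaw)]])
for k in("yellow","blue"):
    P=plane(c,np.argwhere(col(c,k))[:,::-1],.02,o);P=P[np.linalg.norm(P[:,:2]-B,axis=1)<.06];X=(P[:,:2]-B)@M.T*1e3
    print(k,X.min(0).round(1),X.max(0).round(1))
E
```

```text
(np.float64(0.02), np.int64(1), np.int64(3)) [ 1.05024039 -0.38803315 -1.95712785] [0.50264308 0.23345408 0.13325035]
yellow [-49.8 -21.1] [16.9 55.7]
blue [-28.3 -48.7] [50.4 47.6]
```

Call:
servo_tool(
  increments=[
    [[0,0,0.01,0,0,0,255],[0,0,0.025,0,0,0,255],[0,0,0.04,0,0,0,255],[0,0,0.04,0,0,0,255],[0,0,0.04,0,0,0,255]],
  ],
)

```text
clock: 11.83
tool_pos: [0.5021, 0.2332, 0.2909]
tool_rot: [173.1, 90.0, 59.2]
force: [1.2, 0.8, 0.2]
width: 0.228
```

Call:
servo_tool(
  increments=[
    [[0,0,0,-0.06,0.0265,0,255],[0,0,0,-0.06,0.0265,0,255],[0,0,0,0,0,0,255]],
  ],
)

```text
clock: 12.08
tool_pos: [0.5032, 0.2345, 0.2888]
tool_rot: [0.2, 82.4, -113.6]
force: [-0.8, 0.0, -2.3]
width: 0.229
```

```bash
cat > rod2.py <<'E'
from beads import *
o=bot.get_obs();t=o['tool_pos'];M=R.from_euler('xyz',o['tool_rot'],degrees=True).as_matrix();print(t,M[:,0].round(3),o['clock'])
for n in("scene","side"):
    c=bot.camera(n);P=pts(c,np.ones(c['z_map'].shape,bool))
    v=t[:2]-ext(c)[:2,3];v/=np.linalg.norm(v);L=[]
    for dz in np.arange(-.115,-.035,.01):
        q=P[(abs(P[:,2]-t[2]-dz)<.005)&(np.linalg.norm(P[:,:2]-t[:2],axis=1)<.03)]
        if len(q)>2: L.append(np.r_[dz,(q[:,:2].mean(0)+.004*v-t[:2])*1e3,q[:,:2].std(0).max()*1e3])
    L=np.array(L);k=L[:,3]<4;A=np.polyfit(L[k,0],L[k,1:3],1)
    s=P[(np.linalg.norm(P[:,:2]-t[:2],axis=1)<.03)&(P[:,2]<t[2]-.05)&(P[:,2]>t[2]-.14)]
    print(n,k.sum(),"slope rad",(A[0]/1e3).round(3),"rod xy world at collar(dz-.015)",(t[:2]+(A[0]*-.015+A[1])/1e3).round(4),"tip",(t[:2]+(A[0]*-.125+A[1])/1e3).round(4),"zmin",s[:,2].min().round(4))
E
python3 rod2.py; python3 look.py pics/s5.png
```

```text
[0.50319854 0.23453604 0.28876389] [-0.053 -0.122 -0.991] 12.0833
scene 8 slope rad [-0.003  0.005] rod xy world at collar(dz-.015) [0.5035 0.2348] tip [0.5038 0.2343] zmin 0.1663
side 8 slope rad [-0.022  0.012] rod xy world at collar(dz-.015) [0.502  0.2372] tip [0.5045 0.2358] zmin 0.1655
[0.50270994 0.23410552 0.28794923] [ 0.75294399  0.21785879 -0.33180421] 12.1833
```

View pics/s5.png

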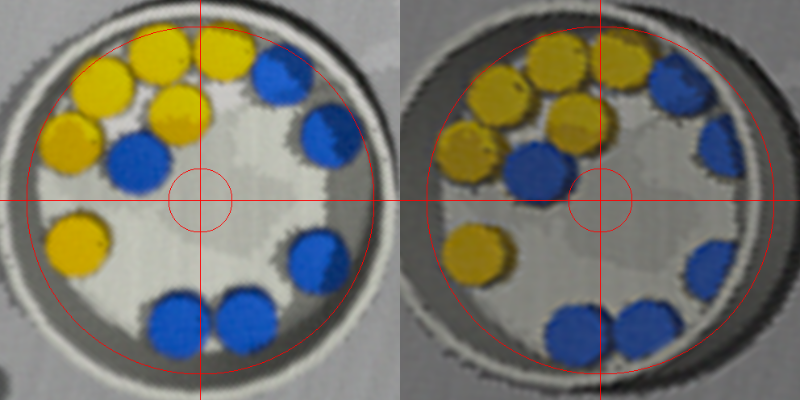

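The rod is vertical again. The bowl view is clear: one blue at (-20,+12) among the yellows, one yellow at (-38,-14), all inside and flat. Carrying it back above the fork.

Call:
servo_tool(
  increments=[
    [[0.001,-0.02,0,0,0,0,255],[0.001,-0.04,0,0,0,0,255],[0.001,-0.04,0,0,0,0,255],[0.001,-0.04,0,0,0,0,255],[0.001,-0.04,0,0,0,0,255]],
  ],
)

```text
clock: 12.7
tool_pos: [0.5067, 0.0515, 0.2885]
tool_rot: [0.2, 82.6, -113.6]
force: [0.7, 0.5, -0.7]
width: 0.229
```

Call:
servo_tool(
  increments=[
    [[0.001,-0.04,0,0,0,0,255],[0.001,-0.04,0,0,0,0,255],[0.001,-0.04,0,0,0,0,255],[0.001,-0.04,0,0,0,0,255],[0.001,-0.04,0,0,0,0,255]],
  ],
)

```text
clock: 13.12
tool_pos: [0.5115, -0.1487, 0.2887]
tool_rot: [0.5, 82.5, -113.4]
force: [1.5, -0.2, -1.8]
width: 0.234
```

Call:
servo_tool(
  increments=[
    [[0.001,-0.04,0,0,0,0,255],[0.001,-0.03,0,0,0,0,255],[0,-0.0095,0,0,0,0,255],[0,0,0,0,0,0,255],[0,0,0,0,0,0,255]],
  ],
)

```text
clock: 13.53
tool_pos: [0.5139, -0.2261, 0.2883]
tool_rot: [0.0, 82.5, -114.0]
force: [-0.8, 0.2, -0.9]
width: 0.232
```

```bash
python3 rod2.py;python3 rod2.py
```

```text
[ 0.51386904 -0.22614028  0.28832352] [-0.053 -0.119 -0.992] 13.5333
scene 8 slope rad [-0.005 -0.005] rod xy world at collar(dz-.015) [ 0.5143 -0.2264] tip [ 0.5149 -0.2259] zmin 0.1637
side 8 slope rad [0.011 0.005] rod xy world at collar(dz-.015) [ 0.515  -0.2232] tip [ 0.5139 -0.2237] zmin 0.1634
[ 0.51433055 -0.22502524  0.2884498 ] [-0.053 -0.119 -0.991] 13.6333
scene 8 slope rad [-0.001 -0.002] rod xy world at collar(dz-.015) [ 0.5151 -0.2251] tip [ 0.5152 -0.2249] zmin 0.1655
side 8 slope rad [0.005 0.001] rod xy world at collar(dz-.015) [ 0.5162 -0.2234] tip [ 0.5156 -0.2235] zmin 0.1635
```

The rod is vertical with its tip at (0.515,-0.2245), matching the place it was lifted from. Lowering into the slot.

Call:
servo_tool(
  increments=[
    [[0,0,-0.01,0,0,0,255],[0,0,-0.015,0,0,0,255],[0,0,-0.015,0,0,0,255],[0,0,0,0,0,0,255]],
  ],
)

```text
clock: 14.07
tool_pos: [0.5135, -0.2247, 0.2451]
tool_rot: [-1.9, 82.5, -115.7]
force: [-0.5, 0.2, -1.3]
width: 0.233
```

Call:
servo_tool(
  increments=[
    [[0,0,-0.02,0,0,0,255],[0,0,-0.025,0,0,0,255],[0,0,-0.025,0,0,0,255],[0,0,-0.015,0,0,0,255],[0,0,0,0,0,0,255]],
  ],
)

```text
clock: 14.48
tool_pos: [0.513, -0.2249, 0.1604]
tool_rot: [-2.2, 82.5, -116.0]
force: [-0.7, -0.1, -1.4]
width: 0.234
```

Call:
servo_tool(
  increments=[
    [[0,0,-0.005,0,0,0,255],[0,0,-0.002,0,0,0,255],[0,0,0,0,0,0,255]],
  ],
)

```text
clock: 14.73
tool_pos: [0.5151, -0.226, 0.157]
tool_rot: [0.6, 82.5, -113.3]
force: [0.4, -0.4, -1.2]
width: 0.232
```

```bash
python3 - <<'E'
from cell import bot
from h import *
o=bot.get_obs();print(o['tool_pos'],o['force'],o['joint_efforts'])
s=bot.camera("side")['img'];c=bot.camera("scene")['img']
cv2.imwrite("pics/hang.png",np.hstack([cv2.resize(c[80:190,160:270],(400,400),interpolation=cv2.INTER_CUBIC),cv2.resize(s[205:315,200:310],(400,400),interpolation=cv2.INTER_CUBIC)])[:,:,::-1])
E
```

```text
[ 0.51514096 -0.2260324   0.15704515] [ 0.41372762 -0.3601328  -1.19339737] [ 5.81360806e-02 -6.05793071e+01  3.33408344e+01 -7.94955902e-02
 -5.57895787e-01  8.03057155e-04]
```

View pics/hang.png

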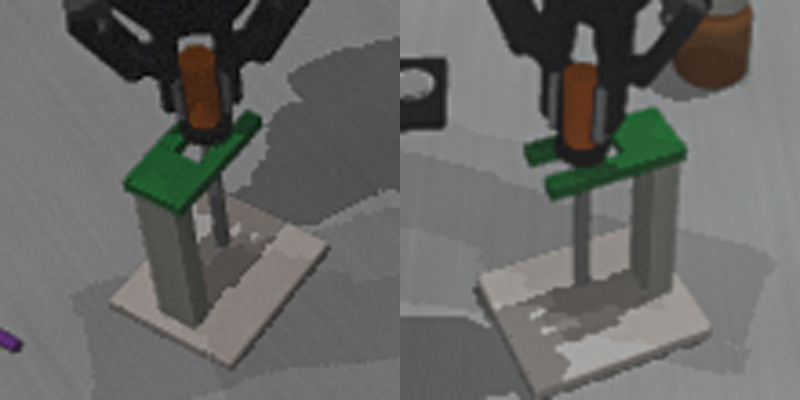

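The rod is in the slot and the collar is just above the prongs. I'll lower until contact.

Call:
servo_tool(
  increments=[
    [[0,0,-0.0015,0,0,0,255],[0,0,0,0,0,0,255]],
  ],
)

```text
clock: 15.0
tool_pos: [0.5148, -0.2261, 0.1551]
tool_rot: [0.3, 82.5, -113.6]
force: [0.6, 0.1, -1.2]
width: 0.23
```

Call:
servo_tool(
  increments=[
    [[0,0,-0.001,0,0,0,255],[0,0,0,0,0,0,255]],
  ],
)

```text
clock: 15.17
tool_pos: [0.5147, -0.2261, 0.1539]
tool_rot: [0.2, 82.5, -113.7]
force: [-0.1, 0.1, -1.3]
width: 0.227
```

Call:
servo_tool(
  increments=[
    [[0,0,-0.001,0,0,0,255],[0,0,0,0,0,0,255]],
  ],
)

```text
clock: 15.33
tool_pos: [0.5147, -0.2261, 0.1538]
tool_rot: [0.5, 82.5, -113.4]
force: [-3.8, 2.0, 7.9]
width: 0.231
```

Contact at 8 N. Releasing.

Call:
servo_tool(
  increments=[
    [[0,0,0,0,0,0,170],[0,0,0,0,0,0,150],[0,0,0,0,0,0,110],[0,0,0,0,0,0,60],[0,0,0,0,0,0,0]],
  ],
)

```text
clock: 15.75
tool_pos: [0.5146, -0.226, 0.1526]
tool_rot: [-0.1, 82.5, -114.0]
force: [0.4, 0.4, -0.6]
width: 0.824
```

Call:
servo_tool(
  increments=[
    [[0,0,0,0,0,0,0],[0,0,0,0,0,0,0],[0,0,0,0,0,0,0],[0,0,0,0,0,0,0],[0,0,0,0,0,0,0]],
  ],
)

```text
clock: 16.17
tool_pos: [0.5146, -0.226, 0.1528]
tool_rot: [0.0, 82.5, -113.9]
force: [-0.1, -0.3, 0.2]
width: 0.994
```

```bash
python3 - <<'E'
from cell import bot
from h import *
o=bot.get_obs();print(o['tool_pos'],o['force'],o['width'])
s=bot.camera("side")['img'];c=bot.camera("scene")['img']
cv2.imwrite("pics/rel.png",np.hstack([cv2.resize(c[80:190,160:270],(400,400),interpolation=cv2.INTER_CUBIC),cv2.resize(s[205:315,200:310],(400,400),interpolation=cv2.INTER_CUBIC)])[:,:,::-1])
E
```

```text
[ 0.51461966 -0.22602929  0.15278161] [-0.08661073 -0.33184087  0.18884631] 0.9940695683681635
```

View pics/rel.png

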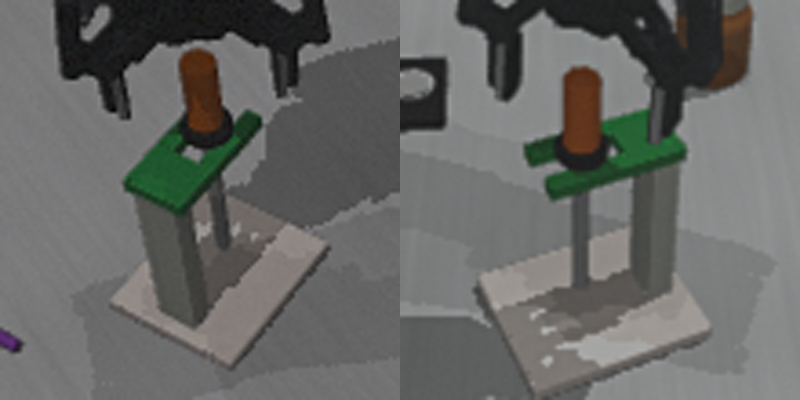

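It hangs upright with both fingers clear. Retreating upwards.

Call:
servo_tool(
  increments=[
    [[0,0,0.015,0,0,0,0],[0,0,0.03,0,0,0,0],[0,0,0.04,0,0,0,0],[0,0,0.04,0,0,0,0],[0,0,0.025,0,0,0,0]],
  ],
)

```text
clock: 16.68
tool_pos: [0.5149, -0.2262, 0.3067]
tool_rot: [1.6, 82.5, -112.3]
force: [0.6, 1.2, 1.1]
width: 1.0
```

Call:
servo_tool(
  increments=[
    [[-0.02,0,0,0,0,0,0],[-0.03,0,0,0,0,0,0],[-0.03,0,0,0,0,0,0],[0,0,0,0,0,0,0],[0,0,0,0,0,0,0]],
  ],
)

```text
clock: 17.1
tool_pos: [0.4336, -0.226, 0.3035]
tool_rot: [0.6, 82.5, -113.4]
force: [1.4, -1.4, 0.4]
width: 0.998
```

Call:
servo_tool(
  increments=[
    [[0,0,0,0,0,0,0],[0,0,0,0,0,0,0],[0,0,0,0,0,0,0],[0,0,0,0,0,0,0],[0,0,0,0,0,0,0]],
  ],
)

```text
clock: 17.52
tool_pos: [0.4351, -0.226, 0.3024]
tool_rot: [-0.2, 82.5, -114.1]
force: [0.3, -0.0, 0.5]
width: 1.0
```

```bash
python3 - <<'E'
from beads import *
o=bot.get_obs();print(o['tool_pos'],o['force'],o['clock'])
F=np.array([.52,-.223]);a=np.radians(23);M=np.array([[np.cos(a),np.sin(a)],[-np.sin(a),np.cos(a)]])
for n in("scene","side"):
    c=bot.camera(n)
    bl=[b for b in blobs(col(c,'orange')) if pts(c,b[2])[:,1].mean()<-.15]
    P=pts(c,bl[0][2]);X=[]
    for lo in(.155,.165,.175,.185):
        q=P[(P[:,2]>lo)&(P[:,2]<lo+.01)]
        v=q[:,:2].mean(0)-ext(c)[:2,3];v/=np.linalg.norm(v);w=np.array([-v[1],v[0]])
        lat=q[:,:2]@w;X.append((lat.min()+lat.max())/2*w+((q[:,:2]@v).min()+.011)*v)
    X=np.array(X);print(n,"top z",P[:,2].max().round(4),"axis pts in fork frame mm",((X-F)@M.T*1e3).round(1).tolist())
    if n=="scene": s=c
    cv2.imwrite(f"pics/fin_{n}.png",c['img'][:,:,::-1])
a=cv2.resize(topview(s),(400,400));b=cv2.resize(bot.camera("side")['img'][150:330,160:340],(400,400))
cv2.imwrite("pics/fin.png",np.hstack([a,b])[:,:,::-1])
E
```

```text
[ 0.43509007 -0.22600692  0.30243192] [ 0.27560075 -0.04614585  0.45189846] 17.5167
scene top z 0.1973 axis pts in fork frame mm [[-5.1, -0.2], [-4.0, 0.4], [-4.9, -0.4], [-4.0, 0.0]]
side top z 0.1962 axis pts in fork frame mm [[-5.4, -0.8], [-6.4, -3.0], [-5.3, -0.4], [-5.8, -1.1]]
```

View pics/fin.png

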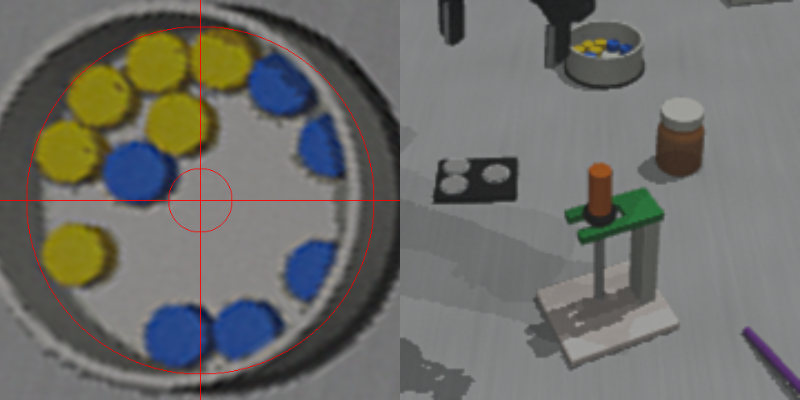

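The stirrer hangs at −5 mm along, about 0 mm across, upright. The purple look-alike now seems to lie on the bench, so I'll check that.

View pics/fin_scene.png

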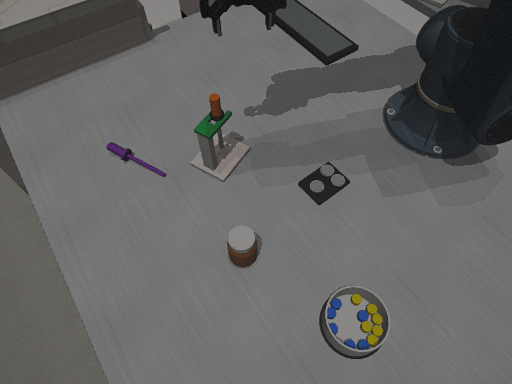

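```bash
python3 - <<'E'
from beads import *
for f in range(2):
    c=bot.camera("scene");P=pts(c,col(c,'purple'));print(P.mean(0).round(4),P.min(0).round(3),P.max(0).round(3))
for f in("pics/scene0.png","pics/fin_scene.png"):
    c['img']=cv2.imread(f)[:,:,::-1].copy();b=max(blobs(col(c,'purple')),key=lambda b:b[1]);print(f,b[0],plane(c,[b[0]],.02))
E
```

```text
[ 0.71   -0.3357  0.0227] [ 0.664 -0.396  0.005] [ 0.745 -0.249  0.036]
[ 0.7101 -0.3361  0.0227] [ 0.664 -0.395  0.007] [ 0.745 -0.249  0.034]
pics/scene0.png (np.float64(150.2), np.float64(131.8)) [[ 0.63402998 -0.38086619  0.02      ]]
pics/fin_scene.png (np.float64(116.7), np.float64(149.4)) [[ 0.7270357  -0.37658049  0.02      ]]
```

The scene view shows the purple one at rest on the bench, around (135,160), well inside the surface. It stood free, over 0.1 m from my path, so it toppled without being touched; I leave it. Jar at (242,246), tray at (324,183) and beads are fine. Handing in.

```bash
python3 -c "
from cell import bot
print(bot.close_job(),bot.get_obs()['clock'])"
```

```text
the job is handed in; nothing more can be done
the job is handed in; nothing more can be done
```

I took the orange stirrer from the fork, mixed the beads, and hung it back in the fork. The job was handed in at about 17.6 s of the 72 s allowed, and no verdict was reported.

**Last checks:**
- **Beads:** All 12 are in the bowl. By my estimate one yellow lies at bowl y ≈ −14 mm and three blues at y > 0. Each of the eight half-planes has a bead about 20 mm on the wrong side, against the 10 mm needed.
- **Stirrer:** It hangs upright, about 5 mm towards the slot's open end and within about 1 mm across. One side-view slice read −3 mm across.
- **Jar and tray:** By eye they look unmoved in the scene view.
- **Gripper:** It is open and well clear of everything.

**What went differently from plan:**
- **Slip in the grip:** The stirrer slipped about 0.13 rad during one stroke. I gripped harder and tilted the tool until the rod was vertical again before hanging it.
- **Tip height:** I worked out the tip's height in the bowl (about 10–11 mm) from the grip offset rather than seeing it directly.
- **Purple look-alike:** It stood free at the start and toppled before my first lift picture at about 4 s. I believe it fell on its own, since the gripper's path kept roughly 0.1 m away by my estimate, but I did not see it fall. It is at rest on the bench, and I left it there.

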